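Check the reflectance probe on its white reference

TASK

Lift the blue dust cap off the white reference tile and set it, knob up, into the round recess of the grey cap holder. Then take the white probe out of its stand and hold its sprung foot on the tile, inside the black ring and square to the sloped face, pressing gently so that the foot is pushed about half way in. Finish while still holding the probe there; leave the beaker, dropper bottle and petri dish alone.

Things in the scene. Friction and masses are not known exactly. Their poses are not given: they have to be found in the camera images.
- reference: the white reference, fixed: a grey console on a black base 110 x 96 x 12 mm, with an 84 x 84 mm face sloped 20 degrees down towards its own -x side, the face centre 52 mm above the worktop. A white round tile 40 mm across stands 8 mm proud of the face. Origin at the centre of the underside; turned only about the vertical.
- spot (a point): the target: centre of the white tile's top, about 59 mm above the worktop, marked by a dot and a black ring of 20 mm inner diameter. Its z axis is the outward normal of the sloped face (20 degrees from vertical, leaning to the reference's own -x side). Covered by the cap at the start.
- cap: the loose blue dust cap, about 35 g: a round cup turned over, 50 mm outside, 44 mm inside, 11 mm tall (7 mm deep inside), with a round knob 18 mm across rising to 36 mm above the rim. It sits loosely over the tile, its ceiling on the tile, tilted with the face. Origin at the centre of the rim plane (open underside); z points out through the knob.
- cap_rim (a point): centre of the cap's open underside (rim plane); axes as the cap's.
- cap_knob (a point): centre of the cap's knob, 24 mm from the rim plane along the cap's z (the knob runs from 11 to 36 mm); axes as the cap's.
- holder: the grey cap holder, fixed to the worktop: a plate 94 x 94 x 20 mm with a round recess 58 mm across and 10 mm deep in its top. Origin at the centre of the underside.
- recess (a point): centre of the floor of the recess, 10 mm above the worktop and 10 mm below the plate's top; z up.
- stand: the probe stand, fixed to the worktop: a black foot 100 x 100 x 10 mm with an upright grey sleeve, 40 mm outside and 30 mm bore at its mouth, 80 mm above the worktop. Origin at the centre of the underside.
- stand_mouth (a point): centre of the sleeve's mouth, 80 mm above the worktop; z up.
- probe: the loose probe, 0.15 kg, 152 mm long, upright in the sleeve, foot hanging free. From below: sprung black foot 10 mm across, steel nose 25 mm across, black collar 40 mm across (60 to 67 mm up, rests on the sleeve), white handle 26 x 26 mm square (67 to 152 mm), faces square to x and y. Origin: contact face of the relaxed foot; z up the handle. Lift 60 mm straight up to clear the sleeve.
- probe_handle (a point): centre of the probe's handle, 109.5 mm from the relaxed foot's contact face; axes as the probe's.
- probe_tip (a point): centre of the contact face of the sprung foot; it moves with the foot. z points up along the handle.
- foot (a joint): how far the sprung foot is pushed into the probe, m: 0 relaxed, 0.010 against its hard stop. It takes about 1 N to start and 0.4 N per mm more (3 N half way, 5 N at the stop).
- beaker: clear beaker, 55 mm across, 70 mm tall; leave alone. Origin at the centre of the underside.
- dropper: small amber dropper bottle with black bulb, 33 mm across, 102 mm tall; leave alone. Origin at the centre of the underside.
- petri_0: closed petri dish, 59 mm across, 15 mm tall; leave alone. Origin at the centre of the underside.

How it is judged:
By the outcome, as a careful person would: the job done as asked, in the order asked, and still so for the second after the job is handed in, while the arm keeps its last pose, push and grip.
It also fails if it takes over 58 s, if anything falls off the work surface, if the arm or the gripper's body presses on something with over 40 N, if the wrist force passes 120 N, or if a joint passes its speed limit or range.

ROBOT

A 6-joint arm with a two-finger parallel gripper is mounted at the origin on a cart in front of the work surface, level with it; the furniture and walls round the work are solid. World frame = base frame: x ahead of the robot, y to its left, z up, the work surface at z = 0. Lengths are in m, angles in degrees, forces in N, time in s.
With the tool pointing down it reaches from about 0.35 to 0.975 m from the base axis. Payload 17.4 kg.
Tool frame: the origin (TCP) lies at the very end of the fingers, on their centre line; the grasp point (between the pads) lies 19 mm behind it (robot.pinch_z is the distance from the TCP to the grasp point, in m); z points along the fingers, y is the direction in which the jaws open and shut (so a half turn about z gives the same grasp; the last joint's range is limited). The gripper opens to 85 mm and grips with 20 to 120 N. Pads are 22 mm wide; open, the fingers measure 114 mm over their backs; the gripper's body (76 mm by 85 mm) begins 54 mm behind the grasp point. The pads swing forward as they close: fully open they stand 13 mm farther back than shut.
Start: joints at [-68.801, 6.646, 82.598, -0, 90.757, -2.166], TCP at [0.268, -0.62, 0.231] pointing down, gripper open.
Joint ranges: [-162.19, 162.19], [-47.58, 125.68], [4.15, 143.07], [-65.23, 245.23], [0.69, 171.88], [-170.13, 170.13]. Speed limits (degrees/s): [108.29, 108.29, 127.2, 180, 180, 180].

INTERFACE

Orientations are given as [roll, pitch, yaw] about the fixed x, y, z axes, in that order (R = Rz(yaw) Ry(pitch) Rx(roll)).
In Python, from bench import robot gives the robot as it stands.
- The arm moves only by the tool arm_command, never from a script. Its argument "rows" is a list of rows, each an object with "jaw": the finger opening in cm, from 0 to 8.54; "linear": the shift along the tool's x, y, z in cm, a list of three; "spin": the turn about the tool's z in degrees. In form: [{"jaw": jaw, "linear": [tx, ty, tz], "spin": spin}, ...]. A call has 1 to 5 rows; each row shifts and turns the commanded pose from where the row before left it, along the tool's axes as they then stand; what a row does not reach is not made up. A row lasts 1/8 s, in which the tool goes at most 62.5 mm and 10.7 degrees, less where a joint would pass 70% of its speed; a pose out of reach is approached as far as the arm can. A call is refused whole if a number of a shift passes 6.25 or a number of a turn 10.7, either way. A call with a gripper value outside its range is refused whole. The fingers move at their own pace and stop on an object; the grip force is fixed at half the most. Time passes only in rows, so rows that do not move let the fingers close. It gives the time, the measured TCP pose, the force and the opening at its end, in the units of the state.
- robot.sense(): the state, without advancing time (a new reading comes with each control period).
- robot.grab_frame(name): name is "scene" or "top"; returns the picture (480x640x3 uint8, blue, green, red); there is no depth.
- robot.get_calibration(name): a dict with "fx", "fy", "cx", "cy" (pixels), "dist" ([k1, k2, p1, p2, k3] as OpenCV has them; the pictures are not rectified), "eye" and "rotation" of the camera in the world. Camera axes: x right, y up, looking along -z (the intrinsics and any distortion apply to the point x, -y, -z); pixel columns grow to the right and rows downward; lengths in m; the calibration is good to about 2 mm. A picture is of the moment at which its call begins. get_calibration takes no time and is no camera call.
- robot.hand_in(): hands the job in, once; it reports no verdict.
Trained networks look in the newest picture that a camera, given by its name, has taken for a name from the list of things; names that differ only in an ending like _2 or _b are one class to them, and where a whole thing is asked for, a point or a joint stands for the part that bears it (a point fixed in the world has none). Each returns a list of dicts, best first, with "p" (0 to 1); they miss things now and then, are a little off and sometimes report something else, mostly with a low value. They report only what shows in the picture. A call takes as long as a camera call.
- robot.look_for(camera, target): "centre" ([column, row] in pixels, amid what is visible of it).
The state is a dict: "time": time; "joint_positions": joint angles; "qvel": joint speeds; "tau": joint torques, N m; "eef_pos": TCP position; "tcp_rot": TCP orientation; "force": force on the tool from outside, world axes, zero at the start; "ft_torque": the same for the moment, N m; "finger_gap": finger opening in m.
Only numpy, scipy, OpenCV 4.12 (cv2) and the standard library are available. Lean on these libraries where they do the work, as an engineer would, in place of code of your own. Each camera call takes 0.05 s, during which the arm holds its last target.

## Working session

There is one attempt and no reset: what is moved stays moved. The work goes in short steps, Python scripts to look and compute and a tool call to move; the robot and the scene stay as the last step left them, time stands still between calls to the robot, and variables do not carry over. Pictures are saved under pics/ and viewed, and the job is handed in when it is done.

Besides the shell and the picture viewer there is one more tool, called after "Call:" as name([rows], argument=value, ...), one row to a line, values as JSON. arm_command: Moves the arm, as the interface text tells. Its arguments: {"type":"object","properties":{"rows":{"type":"array"}},"required":["rows"]}

```bash
ls; mkdir -p pics; python3 - <<'E'
from bench import robot
import cv2
s=robot.sense()
for k,v in s.items(): print(k,v)
print(robot.pinch_z)
for n in("scene","top"):
    im=robot.grab_frame(n); cv2.imwrite(f"pics/{n}0.png",im); print(n,robot.get_calibration(n))
    for t in ["reference","cap","cap_knob","holder","stand","probe","probe_handle","beaker","dropper","petri_0"]:
        print(t,[(d["centre"],round(d["p"],2)) for d in robot.look_for(n,t)][:2])
print(robot.sense()["time"])
E
```

```text
pics
time 0.0
joint_positions [-6.88010670e+01  6.67551618e+00  8.26367408e+01  2.62861682e-04
  9.07544517e+01 -2.16479099e+00]
qvel [-0.04516592  0.02378118  0.04643297  0.03697174  0.12084582  0.07970276]
tau [-4.13345288e-04 -7.31991577e+01 -6.32488418e+01 -6.59118882e-05
  6.36233424e-03  1.20415664e-07]
eef_pos [ 0.26761952 -0.61948025  0.230535  ]
tcp_rot [-1.79933349e+02 -2.78249124e-03  2.33637256e+01]
force [ 0.53502937  0.65123434 -0.22728223]
ft_torque [ 0.00411198  0.01832057 -0.05077501]
finger_gap 0.08529443768544755
0.0187
scene {'fx': 557.452548659288, 'fy': 557.452548659288, 'cx': 305.45055779461205, 'cy': 227.09042605833903, 'dist': array([-0.12205332,  0.        ,  0.        ,  0.        ,  0.        ]), 'eye': array([-0.0935787 ,  0.58382258,  0.91729587]), 'rotation': array([  46.95244662,    0.8936996 , -133.34405723])}
reference [([301.9, 262.5], 0.9)]
cap [([306.1, 247.8], 0.85)]
cap_knob [([309.5, 250.5], 0.82), ([367.0, 291.7], 0.38)]
holder [([396.7, 216.8], 0.93)]
stand [([240.9, 334.0], 0.61)]
probe [([233.0, 294.2], 0.79)]
probe_handle [([233.1, 300.3],
[... 160 characters left out ...]
x': 442.395816540578, 'fy': 442.395816540578, 'cx': 322.72983189808593, 'cy': 237.9633374464951, 'dist': array([-0.00471091,  0.        ,  0.        ,  0.        ,  0.        ]), 'eye': array([ 0.4908505 , -0.0170904 ,  0.95776281]), 'rotation': array([  2.68355135,   2.32607492, -91.23000551])}
reference [([328.7, 227.1], 0.69)]
cap []
cap_knob [([330.8, 239.3], 0.98), ([309.6, 154.1], 0.68)]
holder [([454.8, 255.1], 0.93), ([310.3, 156.0], 0.18)]
stand [([331.8, 240.2], 0.64), ([227.8, 258.8], 0.62)]
probe [([207.7, 259.0], 0.7)]
probe_handle [([210.5, 259.2], 0.7)]
beaker [([333.5, 320.6], 0.92), ([330.3, 239.8], 0.39)]
dropper [([272.5, 168.1], 0.78)]
petri_0 [([309.3, 155.9], 0.82)]
1.1
```

View pics/scene0.png

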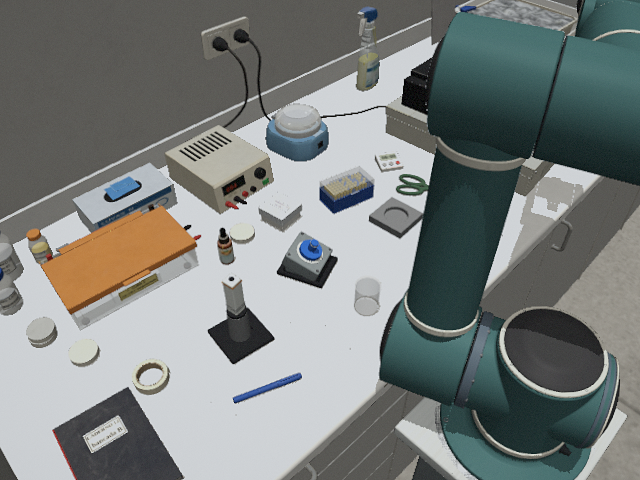

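View pics/top0.png

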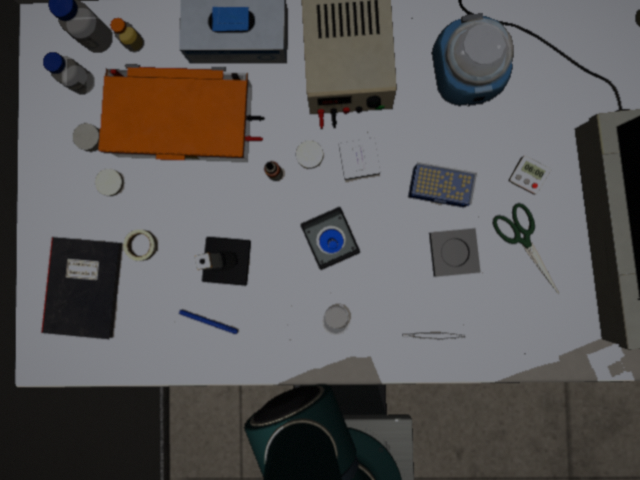

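```bash
cat > h.py <<'E'
from bench import robot
import cv2, numpy as np
from scipy.spatial.transform import Rotation as R
def cam(n):
    c=robot.get_calibration(n); K=np.array([[c['fx'],0,c['cx']],[0,c['fy'],c['cy']],[0,0,1]])
    return c,K,np.array(c['dist']),R.from_euler('xyz',c['rotation'],degrees=True).as_matrix(),np.array(c['eye'])
def proj(n,P):
    c,K,d,M,e=cam(n); P=np.atleast_2d(P)
    q=(P-e)@M*[1,-1,-1]
    return cv2.projectPoints(q,np.zeros(3),np.zeros(3),K,d)[0].reshape(-1,2)
def ray(n,px):
    c,K,d,M,e=cam(n)
    u=cv2.undistortPoints(np.array(px,float).reshape(-1,1,2),K,d).reshape(-1,2)
    v=np.c_[u[:,0],-u[:,1],-np.ones(len(u))]@M.T
    return e,v
def atz(n,px,z):
    e,v=ray(n,px); return e+v*((z-e[2])/v[:,2])[:,None]
E
python3 - <<'E'
from h import *
print(atz("top",[[454.8,255.1]],.02),atz("scene",[[396.7,216.8]],.015))
print(atz("top",[[330.8,239.3]],.085),atz("scene",[[309.5,248]],.085))
a=cv2.imread("pics/top0.png"); b=cv2.imread("pics/scene0.png")
cr=[a[195:285,285:375],a[220:300,185:265],b[215:295,265:345],b[265:365,200:280]]
cv2.imwrite("pics/c1.png",np.hstack([np.vstack([cv2.resize(cr[0],(400,300)),cv2.resize(cr[1],(400,300))]),np.vstack([cv2.resize(cr[2],(400,300)),cv2.resize(cr[3],(400,300))])]))
E
```

```text
[[ 0.49323544 -0.25608159  0.02      ]] [[ 0.49102719 -0.25204705  0.015     ]]
[[0.5295284  0.00158464 0.085     ]] [[0.51061887 0.01971849 0.085     ]]
```

View pics/c1.png

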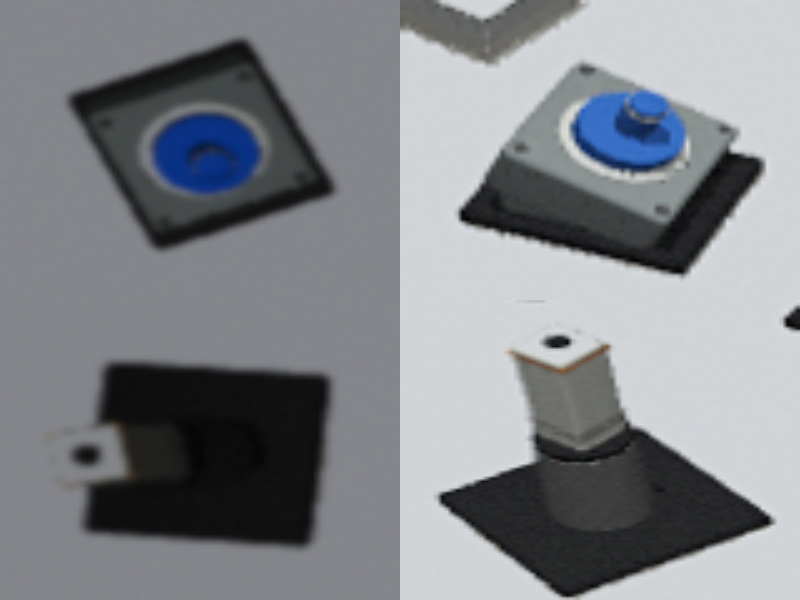

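```bash
python3 - <<'E'
from h import *
a=cv2.imread("pics/top0.png"); b=cv2.imread("pics/scene0.png")
def crop(im,x,y,w,h,s,f): cv2.imwrite(f,cv2.resize(im[y:y+h,x:x+w],None,fx=s,fy=s,interpolation=cv2.INTER_CUBIC))
crop(a,290,200,80,75,8,"pics/rt.png")
crop(b,265,220,80,75,8,"pics/rs.png")
crop(a,190,225,80,75,8,"pics/pt.png")
crop(b,200,265,80,100,6,"pics/ps.png")
E
```

```text
(no output)
```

View pics/rt.png

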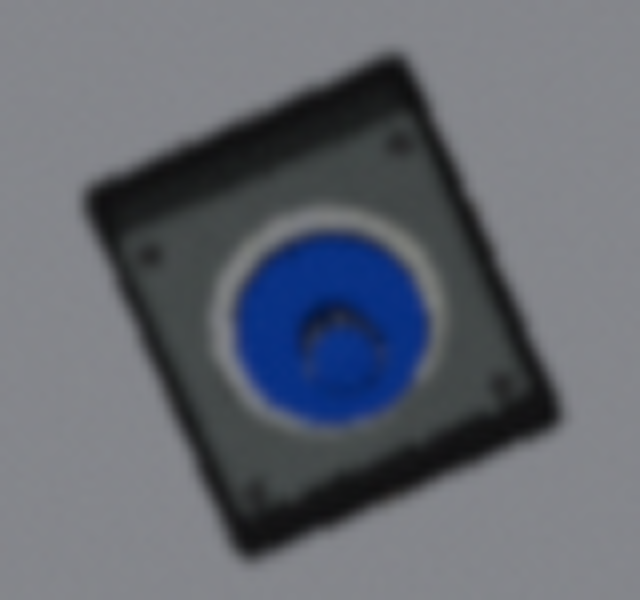

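View pics/rs.png

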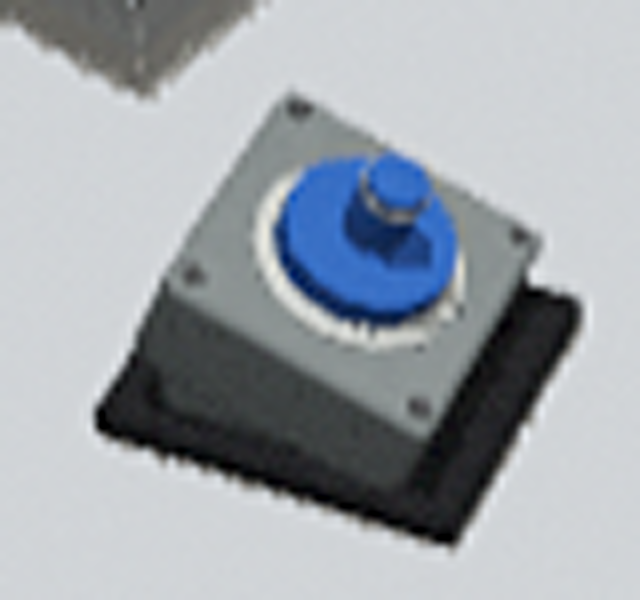

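View pics/pt.png

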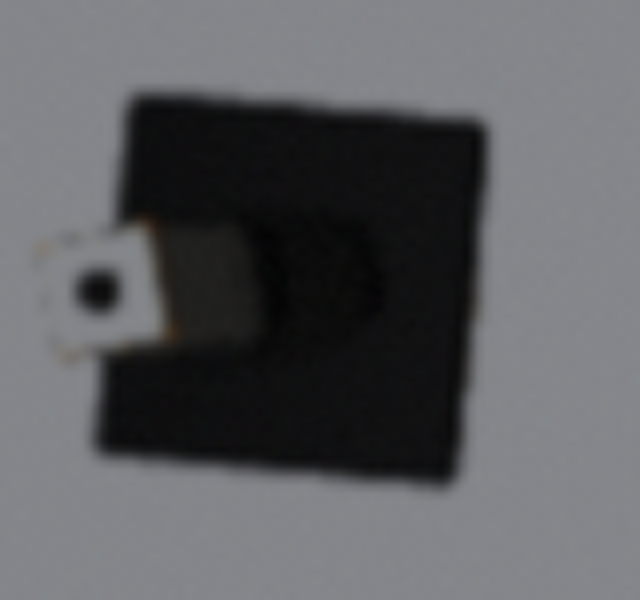

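View pics/ps.png

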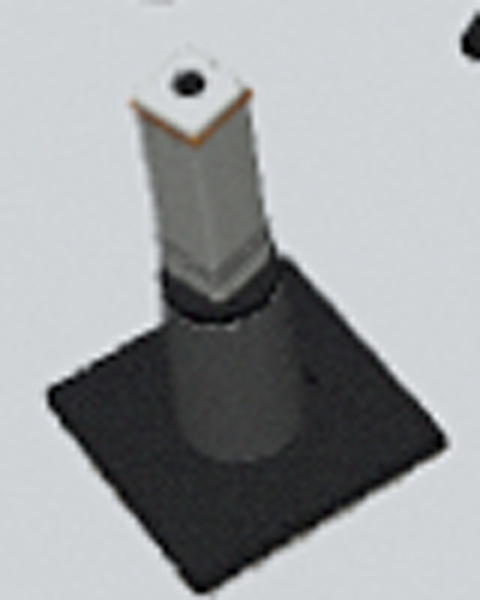

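```bash
cat > fit.py <<'E'
from h import *
from scipy.optimize import least_squares
def T(pts,x0,y0,s): return (np.array(pts,float)+.5)/s-.5+[x0,y0]
c,s_=np.cos(np.radians(20)),np.sin(np.radians(20))
n=np.array([-s_,0,c]); F=np.array([0,0,.052]); spot=F+.008*n; rim=spot-.007*n; kt=rim+.036*n
B=lambda a,b,h,z:[[a,b,z],[a,-b,z],[-a,-b,z],[-a,b,z]]  # TL TR BR BL in top view (x up,y left)
f=lambda a,b:[a*c,b,.052+a*s_]
sets={'ref':[('top',np.array(B(.055,.048,0,.012)),T([(92,195),(400,60),(557,415),(245,553)],290,200,8)),
 ('top',kt[None],T([(345,355)],290,200,8)),('top',(rim+.011*n)[None],T([(333,328)],290,200,8)),
 ('scene',np.array([[.055,.048,.0],[-.055,.048,.0],[-.055,-.048,.012]]),T([(100,430),(452,545),(580,305)],265,220,8)),
 ('scene',kt[None],T([(398,182)],265,220,8)),
 ('scene',np.array([f(.042,-.042),f(-.042,-.042),f(-.042,.042),f(.042,.042)]),T([(290,95),(538,240),(425,435),(165,285)],265,220,8))],
'stand':[('top',np.array(B(.05,.05,0,.01)),T([(133,97),(485,123),(455,485),(98,450)],190,225,8)),
 ('scene',np.array([[.05,.05,.01],[-.05,.05,.0],[-.05,-.05,.01]]),T([(50,395),(203,592),(447,440)],200,265,6))],
'probe':[('top',np.array(B(.013,.013,0,.172))[[1,2,3,0]],T([(150,222),(172,332),(65,355),(40,248)],190,225,8)),('top',np.array([[0,0,.172]]),T([(98,292)],190,225,8)),
 ('scene',np.array([[0,0,.172],[.013,.013,.172],[-.013,.013,.172],[-.013,-.013,.172]]),T([(189,84),(133,103),(195,143),(250,95)],200,265,6))]}
def tf(p,P):
    return P@R.from_euler('z',p[2]).as_matrix().T+[p[0],p[1],0]
for k,S in sets.items():
  for cams in(('top','scene'),('top',),('scene',)):
    SS=[q for q in S if q[0] in cams]
    r=least_squares(lambda p:np.concatenate([(proj(q[0],tf(p,q[1]))-q[2]).ravel() for q in SS]),[.5,0,.3])
    print(k,cams,r.x[:2].round(4),np.degrees(r.x[2]).round(2),'rms',np.sqrt(np.mean(r.fun**2)).round(2))
    if len(cams)==2 and k=='ref':
        print('spot',tf(r.x,spot[None]),'kt',tf(r.x,kt[None]),'rim',tf(r.x,rim[None])); print(r.fun.reshape(-1,2).round(1).tolist())
E
python3 fit.py
```

```text
ref ('top', 'scene') [0.5322 0.0048] 22.14 rms 1.62
spot [[0.52962714 0.00376161 0.05951754]] kt [[5.20439809e-01 2.37797254e-05 8.67686270e-02]] rim [[0.53184477 0.00466384 0.05293969]]
[[-1.7, 1.1], [0.8, 0.1], [1.8, 2.9], [-0.5, 3.5], [-1.0, -0.1], [-1.0, -0.2], [-0.5, 0.4], [1.1, 1.3], [2.0, -1.9], [-1.3, -1.8], [-1.5, -3.0], [0.0, -2.0], [-1.0, -0.7], [-2.5, -2.1]]
ref ('top',) [0.5346 0.0042] 22.32 rms 1.33
ref ('scene',) [0.5289 0.0064] 21.85 rms 1.39
stand ('top', 'scene') [0.4905 0.2311] -6.15 rms 1.3
stand ('top',) [0.4921 0.2304] -5.99 rms 0.72
stand ('scene',) [0.4878 0.2321] -6.79 rms 1.46
probe ('top', 'scene') [0.4904 0.232 ] 10.47 rms 1.45
probe ('top',) [0.4924 0.2306] 11.61 rms 0.41
probe ('scene',) [0.4857 0.2349] 8.06 rms 0.81
```

```bash
python3 - <<'E'
from h import *
a=cv2.imread("pics/top0.png"); b=cv2.imread("pics/scene0.png")
def quad(im,x,y,w,h,thr,inv=True,s=8):
    g=cv2.cvtColor(im[y:y+h,x:x+w],cv2.COLOR_BGR2GRAY); g=cv2.resize(g,None,fx=s,fy=s,interpolation=cv2.INTER_CUBIC)
    m=(g<thr).astype(np.uint8) if inv else (g>thr).astype(np.uint8)
    cs=sorted(cv2.findContours(m,cv2.RETR_EXTERNAL,cv2.CHAIN_APPROX_NONE)[0],key=cv2.contourArea)
    hull=cv2.convexHull(cs[-1]); ap=cv2.approxPolyDP(hull,10,True).reshape(-1,2)
    return ((ap+.5)/s-.5+[x,y]).round(1).tolist()
print('ref top',quad(a,290,198,85,80,95)); print('stand top',quad(a,190,225,75,75,70))
print('ref scene',quad(b,268,228,75,64,170)); print('stand scene',quad(b,203,268,75,100,170))
print('probe top face top', quad(a,185,240,40,40,170,False))
print('probe top face scene', quad(b,215,265,40,30,225,False))
print('holder top',quad(a,420,220,70,60,110)); print('holder scene',quad(b,365,190,65,50,150))
def blue(im,x,y,w,h):
    q=im[y:y+h,x:x+w].astype(int); m=((q[...,0]-q[...,2])>60); v=np.argwhere(m); return v.mean(0)[::-1]+[x,y],v.min(0)[::-1]+[x,y],v.max(0)[::-1]+[x,y]
print(blue(a,300,210,60,60),blue(b,290,225,45,45))
E
```

```text
ref top [[339.4, 206.2], [359.8, 251.9], [320.7, 269.7], [314.2, 258.8], [299.9, 223.9]]
stand top [[206.4, 236.9], [249.8, 240.3], [248.9, 262.8], [245.6, 284.8], [202.1, 280.8]]
ref scene [[300.9, 231.1], [331.8, 248.8], [337.3, 257.4], [335.8, 263.7], [321.1, 288.4], [284.9, 277.6], [276.3, 273.3], [276.2, 270.4], [284.6, 254.3]]
stand scene [[240.7, 279.1], [274.4, 338.9], [235.2, 363.8], [232.1, 363.8], [209.6, 335.8], [207.1, 329.6], [221.3, 281.7]]Traceback (most recent call last):
  File "<stdin>", line 11, in <module>
  File "<stdin>", line 7, in quad
IndexError: list index out of range
```

```bash
python3 - <<'E'
from h import *
a=cv2.imread("pics/top0.png"); b=cv2.imread("pics/scene0.png")
def rect(im,x,y,w,h,thr,s=8):
    g=cv2.cvtColor(im[y:y+h,x:x+w],cv2.COLOR_BGR2GRAY); g=cv2.resize(g,None,fx=s,fy=s,interpolation=cv2.INTER_CUBIC)
    cs=sorted(cv2.findContours((g<thr).astype(np.uint8),cv2.RETR_EXTERNAL,cv2.CHAIN_APPROX_NONE)[0],key=cv2.contourArea)
    r=cv2.minAreaRect(cs[-1]); return (np.array(cv2.boxPoints(r))+.5)/s-.5+[x,y]
for nm,q,z in(('ref',(290,198,85,80,95),.012),('stand',(190,225,75,75,70),.01),('holder',(420,220,70,60,110),.02)):
    p=rect(a,*q); P=atz('top',p,z); print(nm,p.round(1).tolist(),P.mean(0).round(4),'sides',np.linalg.norm(np.diff(P,axis=0),axis=1).round(4),np.degrees(np.arctan2(*(P[1]-P[0])[1::-1])).round(1))
def blue(im,x,y,w,h):
    q=im[y:y+h,x:x+w].astype(int); m=((q[...,0]-q[...,2])>60); v=np.argwhere(m); return v.mean(0)[::-1]+[x,y],v.min(0)[::-1]+[x,y],v.max(0)[::-1]+[x,y]
print(blue(a,300,210,60,60),blue(b,290,225,45,45))
for n,im,x,y,w,h in(('top',a,415,215,80,75),('scene',b,360,185,80,75)):
    cv2.imwrite(f"pics/h{n}.png",cv2.resize(im[y:y+h,x:x+w],None,fx=5,fy=5,interpolation=cv2.INTER_CUBIC))
E
python3 -c "
import cv2,numpy as np;cv2.imwrite('pics/hh.png',np.hstack([cv2.imread('pics/htop.png'),cv2.imread('pics/hscene.png')]))"
```

```text
ref [[298.6, 223.3], [340.2, 205.0], [361.1, 252.5], [319.5, 270.9]] [0.5359 0.0053 0.012 ] sides [0.0977 0.1112 0.097 ] -67.6
stand [[201.2, 281.3], [205.4, 235.6], [251.1, 239.8], [246.8, 285.5]] [0.4923 0.2305 0.01  ] sides [0.0992 0.1004 0.0987] -5.9
holder [[427.6, 231.7], [476.0, 227.0], [480.4, 272.4], [432.1, 277.2]] [ 0.4997 -0.2546  0.02  ] sides [0.1011 0.0954 0.1006] -85.7
(array([330.98313253, 240.93975904]), array([320, 230]), array([342, 252])) (array([310.3372093 , 249.34883721]), array([299, 239]), array([321, 259]))
```

View pics/hh.png

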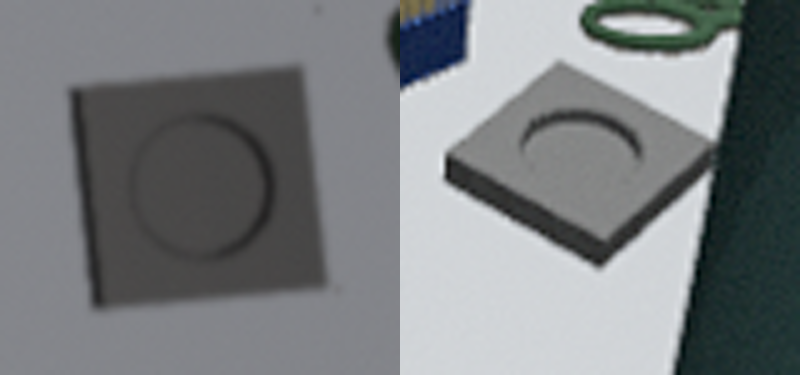

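Call:
arm_command([
  {"jaw": 5, "linear": [4, -3.9, 0], "spin": 0},
  {"jaw": 5, "linear": [4, -3.9, 0], "spin": 0},
  {"jaw": 5, "linear": [4, -3.9, 0], "spin": 0},
  {"jaw": 5, "linear": [4, -3.9, 0], "spin": 0},
  {"jaw": 5, "linear": [4, -3.9, 0], "spin": 0},
])

```text
time: 1.72
eef_pos: [0.3743, -0.3597, 0.2314]
tcp_rot: [180.0, -0.0, 23.3]
force: [0.6, 0.2, 0.6]
finger_gap: 0.0499
```

Call:
arm_command([
  {"jaw": 5, "linear": [4, -3.9, 0], "spin": 0},
  {"jaw": 5, "linear": [4, -3.9, 0], "spin": 0},
  {"jaw": 5, "linear": [4, -3.9, 0], "spin": 0},
  {"jaw": 5, "linear": [4, -3.9, 0], "spin": 0},
  {"jaw": 5, "linear": [4, -3.9, 0], "spin": 1},
])

```text
time: 2.35
eef_pos: [0.4806, -0.1012, 0.2316]
tcp_rot: [180.0, -0.0, 22.3]
force: [0.2, -1.0, -0.7]
finger_gap: 0.0499
```

Call:
arm_command([
  {"jaw": 5, "linear": [4, -3.9, 3], "spin": 0},
  {"jaw": 5, "linear": [4.3, -3.9, 5], "spin": 0},
  {"jaw": 5, "linear": [0, 0, 3], "spin": 0},
  {"jaw": 5, "linear": [0, 0, 0], "spin": 0},
])

```text
time: 2.85
eef_pos: [0.5214, -0.0092, 0.129]
tcp_rot: [-179.9, 0.2, 22.4]
force: [-0.8, -1.1, 1.0]
finger_gap: 0.0501
```

```bash
python3 - <<'E'
from h import *
s=robot.sense(); print(s['eef_pos'],s['tcp_rot'])
a=robot.grab_frame("top"); b=robot.grab_frame("scene"); s=robot.sense(); print(s['eef_pos'],s['tcp_rot'],s['time'])
p=s['eef_pos']
for n,im,x,y in(('top',a,280,180),('scene',b,255,180)):
    q=proj(n,p)[0]; print(n,q)
    c=cv2.resize(im[y:y+110,x:x+100],None,fx=4,fy=4,interpolation=cv2.INTER_CUBIC); cv2.circle(c,tuple(((q-[x,y]+.5)*4).astype(int)),3,(0,0,255),-1)
    cv2.imwrite(f"pics/g{n}.png",c)
cv2.imwrite('pics/g1.png',np.hstack([cv2.imread('pics/gtop.png'),cv2.imread('pics/gscene.png')]))
E
```

```text
[ 0.52140087 -0.00923187  0.12900043] [-179.90852124    0.19705176   22.41912329]
[ 0.52268317 -0.0100369   0.13222081] [ 1.79972094e+02 -4.90758879e-02  2.23398289e+01] 2.95
top [336.53976605 241.71102065]
scene [315.59778948 221.99608013]
```

View pics/g1.png

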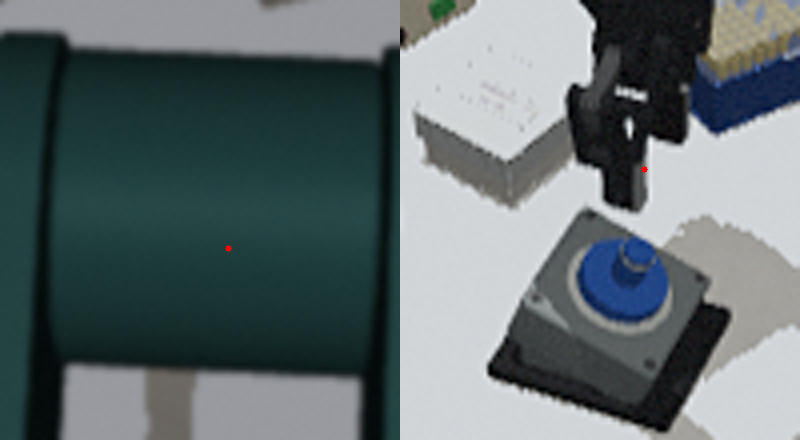

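```bash
python3 - <<'E'
from h import *
b=robot.grab_frame("scene"); s=robot.sense();p=np.array(s['eef_pos']);print(p)
M=R.from_euler('xyz',s['tcp_rot'],degrees=True).as_matrix()
L=[]
for sy in(-1,1):
  for yy in (.025,):
    for x in(-.011,.011):
        L.append(p+M@[x,sy*yy,0])
        L.append(p+M@[x,sy*yy,-.03])
q=proj('scene',L); x,y=285,190
c=cv2.resize(b[y:y+60,x:x+60],None,fx=10,fy=10,interpolation=cv2.INTER_CUBIC)
for i in range(0,8,2): cv2.line(c,*[tuple(((k-[x,y]+.5)*10).astype(int).tolist()) for k in(q[i],q[i+1])],(0,0,255),1)
cv2.imwrite("pics/g2.png",c)
E
```

```text
[ 0.52291812 -0.01019445  0.13273008]
```

View pics/g2.png

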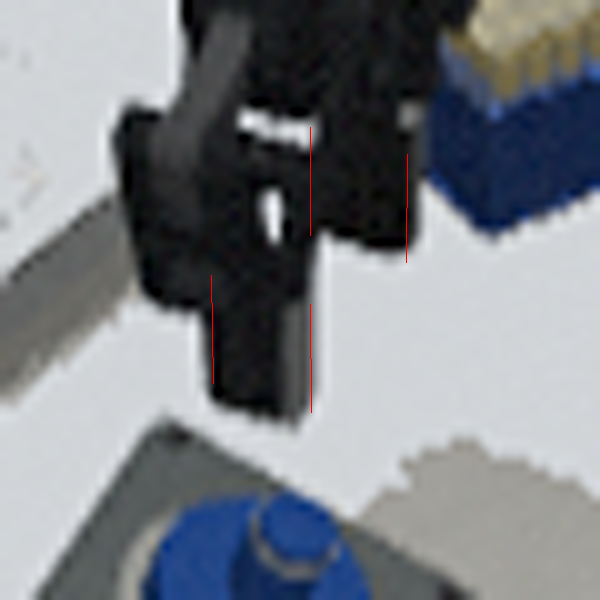

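Call:
arm_command([
  {"jaw": 5, "linear": [0.6, -1.05, 0], "spin": 0},
  {"jaw": 5, "linear": [0, 0, 2.3], "spin": 0},
  {"jaw": 5, "linear": [0, 0, 0], "spin": 0},
])

```text
time: 3.38
eef_pos: [0.5235, 0.0026, 0.1075]
tcp_rot: [-180.0, 0.1, 22.4]
force: [-0.1, -0.7, -0.2]
finger_gap: 0.0498
```

```bash
cat > v.py <<'E'
import sys
from h import *
x,y,w,h_,s=map(int,sys.argv[2:7])
b=robot.grab_frame(sys.argv[1]); st=robot.sense();p=np.array(st['eef_pos']);print(p.round(4),np.round(st['tcp_rot'],2),np.round(st['force'],1),round(st['finger_gap'],4),st['time'])
q=proj(sys.argv[1],p)[0]
c=cv2.resize(b[y:y+h_,x:x+w],None,fx=s,fy=s,interpolation=cv2.INTER_CUBIC)
cv2.circle(c,tuple(((q-[x,y]+.5)*s).astype(int).tolist()),3,(0,0,255),-1)
cv2.imwrite(sys.argv[7],c); cv2.imwrite(sys.argv[7].replace('.png','_full.png'),b)
E
python3 v.py scene 275 190 70 70 8 pics/g3.png
```

```text
[0.5239 0.0025 0.1084] [-1.7999e+02  1.0000e-02  2.2360e+01] [-0.2  0.9  0.4] 0.0501 3.425
```

View pics/g3.png

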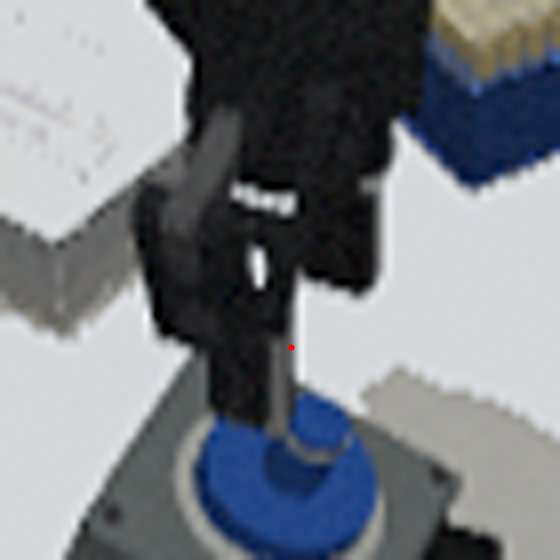

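```bash
python3 - <<'E'
from h import *
print(proj('scene',[[.5239,.0025,.0868],[.5139,.0025,.0868],[.5239,.0125,.0868]]))
print(atz('scene',[[314.5,243]],.0868))
E
```

```text
[[311.03783272 240.22492977]
 [314.30150876 242.58980896]
 [307.63103529 242.52879405]]
[[0.51271778 0.00305751 0.0868    ]]
```

```bash
python3 - <<'E'
from h import *
def tri(p1,p2):
    e1,v1=ray('top',[p1]);e2,v2=ray('scene',[p2]);v1=v1[0]/np.linalg.norm(v1);v2=v2[0]/np.linalg.norm(v2)
    A=np.c_[v1,-v2];t=np.linalg.lstsq(A,e2-e1,rcond=None)[0];P,Q=e1+t[0]*v1,e2+t[1]*v2;return P.round(4),Q.round(4)
print(atz('top',[[332.6,243.9]],.0868))
print('knob',tri([332.6,243.9],[314.2,242.25]))
print('cup',tri([331.1,240.5],[309.5,249.5]))
print('probe dot',tri([201.75,261],[231,278.5]))
print('holder circle',tri([455.4,252.4],[360+580/5,185+145/5]))
print('ref TR/right corner',tri([340.3,205.3],[301,231]),tri([360.5,252.3],[337.5,257.7]))
print('stand L/TL far?',tri([201.3,281.5],[233.8,363.5]),tri([205.4,236],[207.5,330.5]))
E
```

```text
[[ 0.52030008 -0.00179595  0.0868    ]]
knob (array([ 0.5205, -0.0017,  0.0803]), array([ 0.5196, -0.0026,  0.0803]))
cup (array([0.5284, 0.0017, 0.0548]), array([0.5292, 0.0024, 0.0548]))
probe dot (array([0.4921, 0.2328, 0.1704]), array([0.4912, 0.2319, 0.1702]))
holder circle (array([ 0.4987, -0.2527,  0.0389]), array([ 0.3378, -0.3484,  0.0621]))
ref TR/right corner (array([ 0.6008, -0.0188,  0.0495]), array([ 0.5901, -0.0289,  0.0482])) (array([ 0.5037, -0.0599,  0.0028]), array([ 0.5035, -0.0601,  0.0028]))
stand L/TL far? (array([0.4478, 0.2872, 0.0034]), array([0.4451, 0.2846, 0.0027])) (array([0.5467, 0.2773, 0.0033]), array([0.5441, 0.2747, 0.0023]))
```

```bash
python3 - <<'E'
from h import *
s=robot.sense();p=np.array(s['eef_pos']);M=R.from_euler('xyz',s['tcp_rot'],degrees=True).as_matrix()
for x in(-.011,.011):
  for y in(-.025,-.035,.025,.035):
    for z in(0,-.004):print(x,y,z,((proj('scene',p+M@[x,y,z])[0]-[275,190]+.5)*8).round(0))
E
```

```text
-0.011 -0.025 0 [291. 420.]
-0.011 -0.025 -0.004 [291. 409.]
-0.011 -0.035 0 [275. 445.]
-0.011 -0.035 -0.004 [275. 434.]
-0.011 0.025 0 [367. 299.]
-0.011 0.025 -0.004 [367. 288.]
-0.011 0.035 0 [382. 275.]
-0.011 0.035 -0.004 [382. 264.]
0.011 -0.025 0 [214. 396.]
0.011 -0.025 -0.004 [214. 385.]
0.011 -0.035 0 [198. 421.]
0.011 -0.035 -0.004 [197. 410.]
0.011 0.025 0 [292. 276.]
0.011 0.025 -0.004 [292. 265.]
0.011 0.035 0 [307. 253.]
0.011 0.035 -0.004 [307. 242.]
```

Call:
arm_command([
  {"jaw": 5, "linear": [0, 0, 2.0], "spin": 0},
  {"jaw": 5, "linear": [0, 0, 1.8], "spin": 0},
  {"jaw": 5, "linear": [0, 0, 0], "spin": 0},
])

```text
time: 3.8
eef_pos: [0.523, 0.0023, 0.0679]
tcp_rot: [-179.9, 0.2, 22.4]
force: [-0.2, 0.1, 0.6]
finger_gap: 0.0502
```

```bash
python3 v.py scene 275 190 70 70 8 pics/g4.png
```

```text
[0.5235 0.0023 0.0691] [-1.7996e+02  8.0000e-02  2.2360e+01] [-0.7 -0.1  0.1] 0.0501 3.85
```

View pics/g4.png

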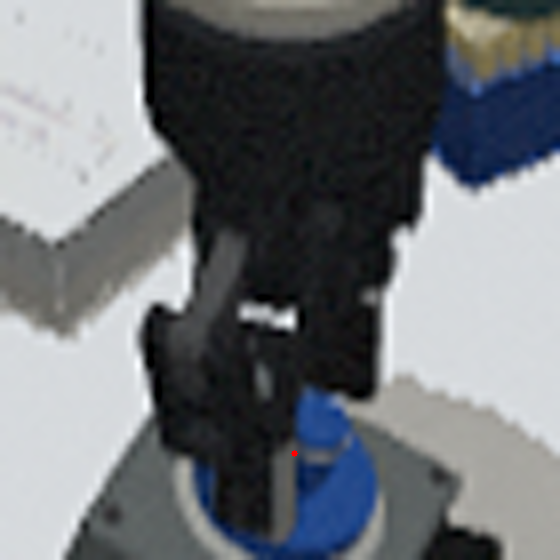

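Call:
arm_command([
  {"jaw": 5, "linear": [-0.4, 0, 0], "spin": 0},
  {"jaw": 1.5, "linear": [0, 0, 0], "spin": 0},
  {"jaw": 1.5, "linear": [0, 0, 0], "spin": 0},
  {"jaw": 1.5, "linear": [0, 0, 0], "spin": 0},
  {"jaw": 1.5, "linear": [0, 0, 0], "spin": 0},
])

```text
time: 4.47
eef_pos: [0.5204, 0.0007, 0.0706]
tcp_rot: [180.0, -0.0, 22.4]
force: [-3.4, -1.4, 5.5]
finger_gap: 0.0162
```

```bash
python3 v.py scene 275 190 70 70 8 pics/g5.png
```

```text
[0.5204 0.0007 0.0706] [ 1.7998e+02 -2.0000e-02  2.2360e+01] [-2.9 -0.6  5.3] 0.016 4.525
```

View pics/g5.png

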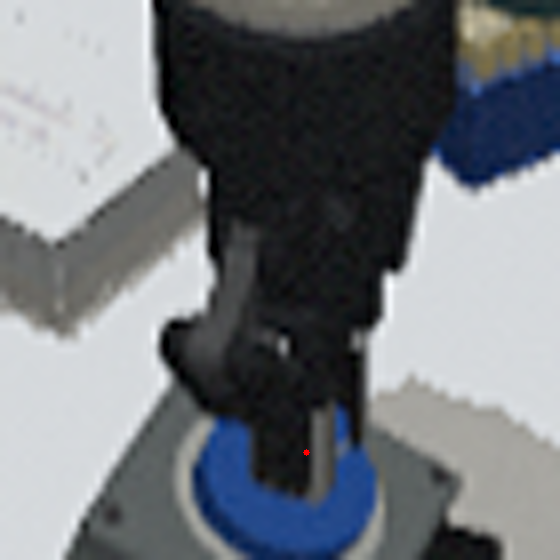

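Call:
arm_command([
  {"jaw": 4, "linear": [0, 0, -0.1], "spin": 0},
  {"jaw": 4, "linear": [-0.5, 0, 0], "spin": 0},
  {"jaw": 1.5, "linear": [0, 0, 0], "spin": 0},
  {"jaw": 1.5, "linear": [0, 0, 0], "spin": 0},
  {"jaw": 1.5, "linear": [0, 0, 0], "spin": 0},
])

```text
time: 5.15
eef_pos: [0.5155, -0.0013, 0.0711]
tcp_rot: [180.0, 0.0, 22.4]
force: [-4.0, -2.5, 4.7]
finger_gap: 0.0161
```

```bash
python3 v.py scene 275 190 70 70 8 pics/g6.png
```

```text
[ 0.5155 -0.0013  0.0711] [1.7999e+02 2.0000e-02 2.2360e+01] [-4.8 -3.   5.4] 0.0161 5.2
```

View pics/g6.png

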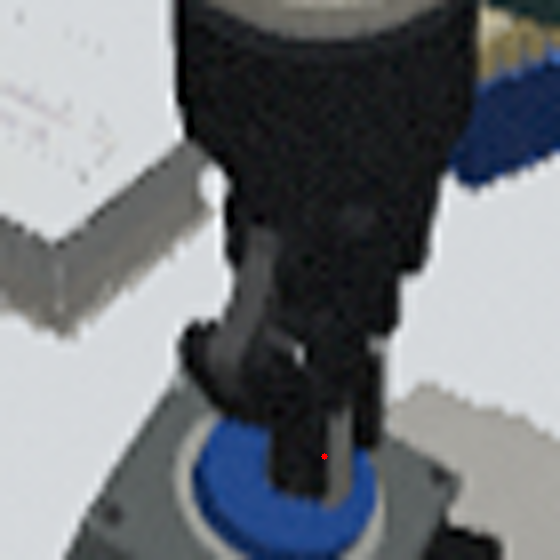

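Call:
arm_command([
  {"jaw": 1.5, "linear": [-0.35, 0, -0.95], "spin": 0},
  {"jaw": 1.5, "linear": [-0.5, 0, -1.4], "spin": 0},
  {"jaw": 1.5, "linear": [-0.5, 0, -2.5], "spin": 0},
  {"jaw": 1.5, "linear": [0, 0, -2], "spin": 0},
  {"jaw": 1.5, "linear": [0, 0, 0], "spin": 0},
])

```text
time: 5.82
eef_pos: [0.5039, -0.0063, 0.1414]
tcp_rot: [179.9, -0.2, 22.4]
force: [0.5, -0.3, -0.2]
finger_gap: 0.0159
```

```bash
python3 v.py scene 265 170 80 100 6 pics/g7.png
```

```text
[ 0.5034 -0.0062  0.14  ] [ 1.7997e+02 -7.0000e-02  2.2360e+01] [-0.   0.8 -1.1] 0.0158 5.875
```

View pics/g7.png

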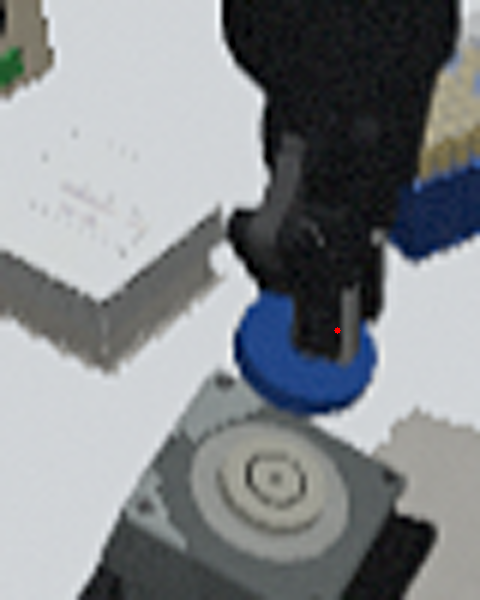

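```bash
python3 - <<'E'
from h import *
b=cv2.imread('pics/g7_full.png').astype(int)
m=((b[...,0]-b[...,2])>50); m[:,:295]=0;m[:,335:]=0;m[:215]=0;m[240:]=0
v=np.argwhere(m);print(v.min(0),v.max(0))
hull=cv2.convexHull(v[:,::-1].astype(np.float32)); e=cv2.fitEllipse(hull);print(e)
p=np.array([.5034,-.0062])
for px in(e[0],(304/6+265,352/6+170)):
    P=atz('scene',[px],.127)[0];d=P[:2]-p; t=np.radians(22.4);print(P,'xt,yt',d@[np.cos(t),np.sin(t)],d@[np.sin(t),-np.cos(t)])
print('spot',atz('scene',[[311,249.7]],.0595))
E
```

```text
[218 304] [238 327]
((315.4532165527344, 227.6941680908203), (20.66480255126953, 23.55875587463379), 115.566162109375)
[ 0.51443846 -0.00160459  0.127     ] xt,yt 0.011956733509858115 -4.2235106300246225e-05
[5.12014513e-01 1.28759271e-04 1.27000000e-01] xt,yt 0.010376216065158029 -0.0025684937516238667
spot [[0.52312442 0.00368477 0.0595    ]]
```

```bash
python3 - <<'E'
from h import *
P=atz('scene',[[392,197.4],[423.6,215],[400,234],[369,217]],.02); print(P.round(4).tolist(),P.mean(0))
print(np.linalg.norm(np.diff(P,axis=0),axis=1))
print(atz('top',[[455.4,252.4]],.02))
print(robot.look_for('scene','holder')[:1],robot.sense()['time'])
a=robot.grab_frame('top');cv2.imwrite('pics/t1.png',a)
E
```

```text
[[0.5426, -0.295, 0.02], [0.4464, -0.2992, 0.02], [0.4439, -0.2068, 0.02], [0.5339, -0.1991, 0.02]] [ 0.49171392 -0.25001195  0.02      ]
[0.09631835 0.09245951 0.09030339]
[[ 0.49886026 -0.25752487  0.02      ]]
[{'centre': [394.5, 217.9], 'p': 0.69}] 5.925
```

View pics/t1.png

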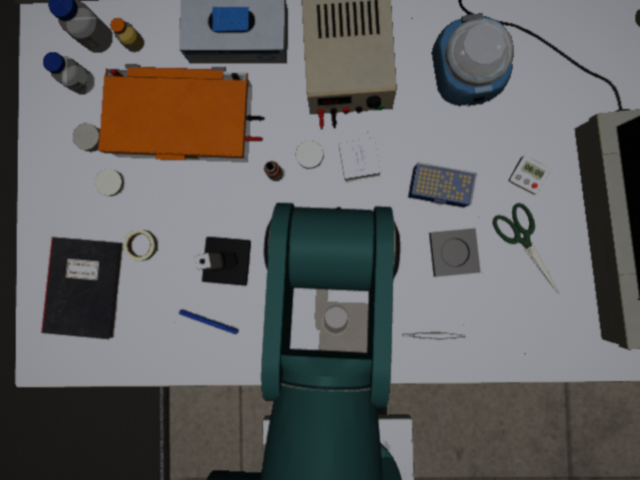

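```bash
python3 - <<'E'
from h import *
b=robot.grab_frame('scene')
s=robot.sense();p=np.array(s['eef_pos']);M=R.from_euler('xyz',s['tcp_rot'],degrees=True).as_matrix();print(p)
x0,y0=295,190
c=cv2.resize(b[y0:y0+55,x0:x0+50],None,fx=11,fy=11,interpolation=cv2.INTER_CUBIC)
for x in(-.011,.011):
  for y in(-.008,-.018,.008,.018):
    q=[tuple(((proj('scene',p+M@[x,y,z])[0]-[x0,y0]+.5)*11).astype(int).tolist()) for z in(0,-.02)]
    cv2.line(c,*q,(0,0,255) if abs(y)<.01 else (0,255,255),1)
cv2.imwrite('pics/g8.png',c)
E
```

```text
[ 0.50281638 -0.00618213  0.13842628]
```

View pics/g8.png

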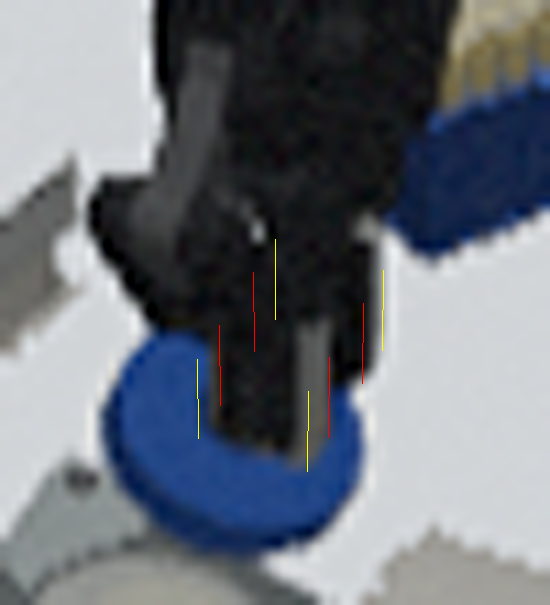

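Call:
arm_command([
  {"jaw": 1.5, "linear": [-1.9, 3.7, 0], "spin": 0},
  {"jaw": 1.5, "linear": [-1.9, 3.7, 0], "spin": 0},
  {"jaw": 1.5, "linear": [-1.9, 3.7, 0], "spin": 0},
  {"jaw": 1.5, "linear": [-1.9, 3.7, 0], "spin": 0},
  {"jaw": 1.5, "linear": [-1.9, 3.7, 0], "spin": 0},
])

```text
time: 6.65
eef_pos: [0.4852, -0.2147, 0.1385]
tcp_rot: [-179.9, 0.0, 22.4]
force: [0.8, 0.9, -0.5]
finger_gap: 0.0159
```

Call:
arm_command([
  {"jaw": 1.5, "linear": [-2.0, 3.7, 3], "spin": 0},
  {"jaw": 1.5, "linear": [0, 0, 3], "spin": 0},
  {"jaw": 1.5, "linear": [0, 0, 0], "spin": 0},
  {"jaw": 1.5, "linear": [0, 0, 0], "spin": 0},
])

```text
time: 7.15
eef_pos: [0.4816, -0.2551, 0.0803]
tcp_rot: [180.0, -0.0, 22.4]
force: [0.4, 0.4, -0.0]
finger_gap: 0.0163
```

```bash
python3 v.py scene 350 160 80 100 6 pics/g9.png; python3 v.py top 400 200 100 100 5 pics/g9t.png;
```

```text
[ 0.4819 -0.2551  0.0807] [ 1.7994e+02 -5.0000e-02  2.2400e+01] [ 0.4 -0.3 -0.5] 0.0158 7.2
[ 0.4819 -0.2552  0.0808] [ 1.7992e+02 -6.0000e-02  2.2410e+01] [-0.3  0.2 -0.6] 0.0161 7.25
```

View pics/g9.png

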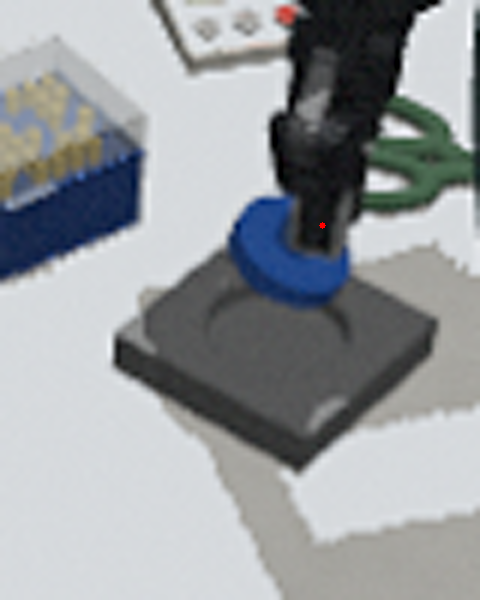

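View pics/g9t.png

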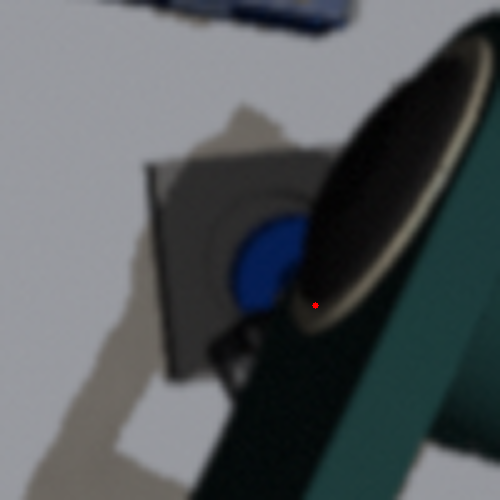

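```bash
python3 - <<'E'
from h import *
print('cup top',atz('top',[[458.8,254.4]],.068),'cup scene',atz('scene',[[350+290/6,160+252/6]],.068))
p=np.array([.4819,-.2552]);t=np.radians(22.4);print('exp cup',p+.0115*np.array([np.cos(t),np.sin(t)]))
print('plate scene',atz('scene',[[350+115/6,160+345/6],[350+437/6,160+322/6],[350+303/6,160+440/6]],.02))
def over(n,f,out,cup,rec):
    im=cv2.imread(f); x0,y0,w,h=(350,160,80,100) if n=='scene' else (400,200,100,100); s=6
    c=cv2.resize(im[y0:y0+h,x0:x0+w],None,fx=s,fy=s,interpolation=cv2.INTER_CUBIC)
    th=np.linspace(0,6.29,60)
    C=np.c_[rec[0]+.029*np.cos(th),rec[1]+.029*np.sin(th),0*th+.02]
    ax=np.array([-np.sin(np.radians(20))*np.cos(t),-np.sin(np.radians(20))*np.sin(t),np.cos(np.radians(20))]); u=np.array([np.cos(np.radians(20))*np.cos(t),np.cos(np.radians(20))*np.sin(t),np.sin(np.radians(20))]); v=np.cross(ax,u)
    D=np.array(cup)+.025*(np.cos(th)[:,None]*u+np.sin(th)[:,None]*v)
    for Q,col in((C,(0,0,255)),(D,(0,255,255))):
        q=((proj(n,Q)-[x0,y0]+.5)*s).astype(int); cv2.polylines(c,[q],False,col,1)
    cv2.imwrite(out,c)
over('scene','pics/g9_full.png','pics/o1.png',(.4925,-.2508,.068),(.4925,-.2510))
over('top','pics/g9t_full.png','pics/o2.png',(.4925,-.2508,.068),(.4925,-.2510))
cv2.imwrite('pics/o3.png',np.hstack([cv2.resize(cv2.imread('pics/o1.png'),(384,480)),cv2.resize(cv2.imread('pics/o2.png'),(400,480))]))
E
```

```text
cup top [[ 0.49433065 -0.25176439  0.068     ]] cup scene [[ 0.48736534 -0.24577642  0.068     ]]
exp cup [ 0.49253228 -0.25081769]
plate scene [[ 0.53241322 -0.19806195  0.02      ]
 [ 0.45071264 -0.3017077   0.02      ]
 [ 0.44453521 -0.20933162  0.02      ]]
```

View pics/o3.png

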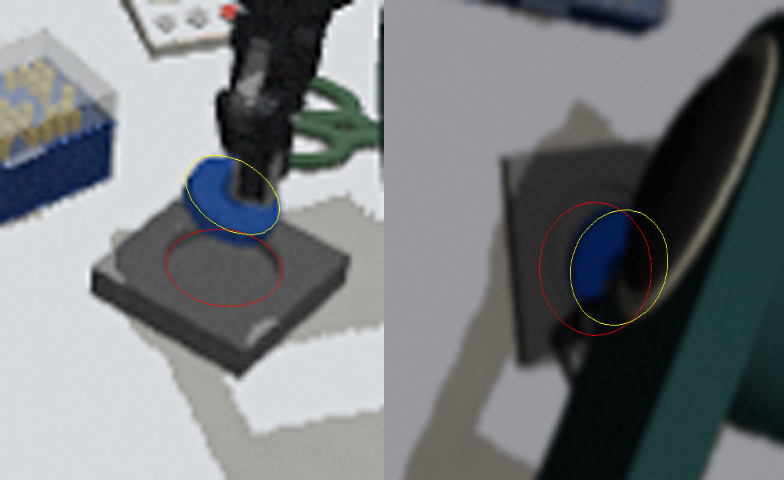

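Call:
arm_command([
  {"jaw": 1.5, "linear": [0.2, 0.6, 0], "spin": 0},
  {"jaw": 1.5, "linear": [0, 0, 2.8], "spin": 0},
  {"jaw": 1.5, "linear": [0, 0, 0.4], "spin": 0},
  {"jaw": 1.5, "linear": [0, 0, 0], "spin": 0},
])

```text
time: 7.75
eef_pos: [0.4856, -0.2602, 0.048]
tcp_rot: [180.0, -0.0, 22.4]
force: [-0.1, 0.2, 0.2]
finger_gap: 0.016
```

```bash
python3 v.py scene 350 160 80 80 7 pics/g10.png; python3 v.py top 415 210 80 80 7 pics/g10t.png;
```

```text
[ 0.4858 -0.2603  0.0484] [ 1.7996e+02 -3.0000e-02  2.2370e+01] [-0.3  0.1 -0.3] 0.0157 7.8
[ 0.4859 -0.2603  0.0485] [ 1.7995e+02 -4.0000e-02  2.2370e+01] [ 0.3 -0.3 -0.3] 0.016 7.85
```

View pics/g10.png

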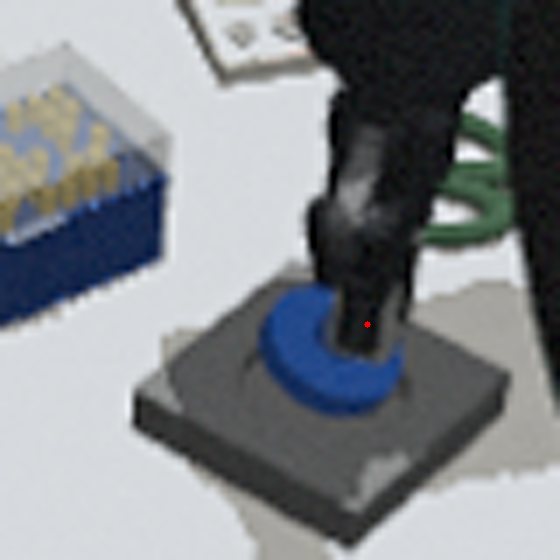

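View pics/g10t.png

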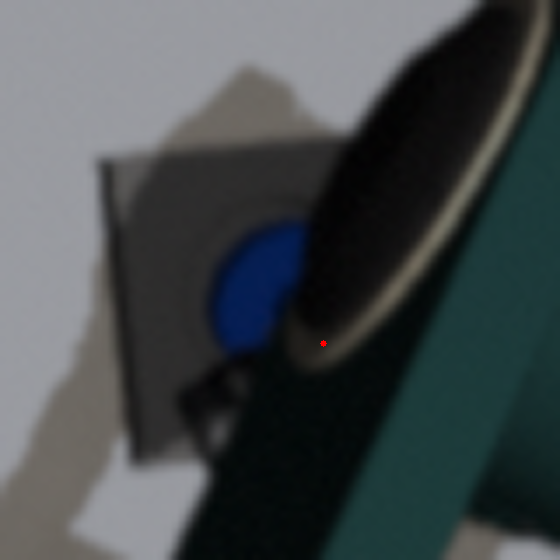

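Call:
arm_command([
  {"jaw": 1.5, "linear": [0, 0, 0.8], "spin": 0},
  {"jaw": 1.5, "linear": [0, 0, 0.2], "spin": 0},
  {"jaw": 1.5, "linear": [0, 0, 0], "spin": 0},
  {"jaw": 1.5, "linear": [0, 0, 0], "spin": 0},
])

```text
time: 8.35
eef_pos: [0.4854, -0.2601, 0.0376]
tcp_rot: [180.0, -0.0, 22.4]
force: [0.3, -0.1, 0.4]
finger_gap: 0.0159
```

Call:
arm_command([
  {"jaw": 1.5, "linear": [0, 0, 0.2], "spin": 0},
  {"jaw": 1.5, "linear": [0, 0, 0], "spin": 0},
])

```text
time: 8.6
eef_pos: [0.4859, -0.2602, 0.0361]
tcp_rot: [180.0, -0.1, 22.4]
force: [-0.1, 1.7, 5.7]
finger_gap: 0.016
```

```bash
python3 v.py scene 350 160 80 80 7 pics/g11.png
```

```text
[ 0.4859 -0.2602  0.0361] [ 1.7996e+02 -6.0000e-02  2.2360e+01] [-0.   3.   4.6] 0.0163 8.65
```

View pics/g11.png

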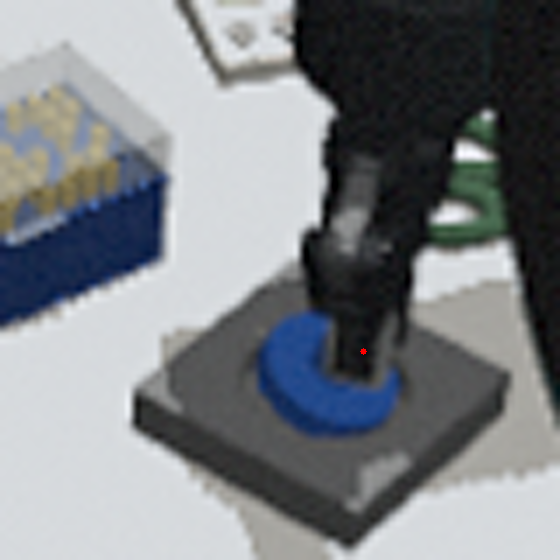

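Call:
arm_command([
  {"jaw": 2.1, "linear": [0, 0, 0], "spin": 0},
  {"jaw": 3, "linear": [0, 0, 0], "spin": 0},
  {"jaw": 4.5, "linear": [0, 0, 0], "spin": 0},
  {"jaw": 5, "linear": [0, 0, -3], "spin": 0},
  {"jaw": 5, "linear": [0, 0, -5], "spin": 0},
])

```text
time: 9.28
eef_pos: [0.4845, -0.2596, 0.1148]
tcp_rot: [-179.8, 0.1, 22.4]
force: [0.5, 0.4, -0.4]
finger_gap: 0.05
```

```bash
python3 v.py scene 350 160 80 80 7 pics/g12.png;python3 v.py top 415 210 80 80 7 pics/g12t.png;
```

```text
[ 0.4869 -0.261   0.1231] [179.73  -0.2   22.37] [ 1.6 -1.4  9.8] 0.05 9.325
[ 0.4872 -0.2611  0.1209] [179.67  -0.24  22.37] [0.5 0.4 0.1] 0.0505 9.375
```

View pics/g12.png

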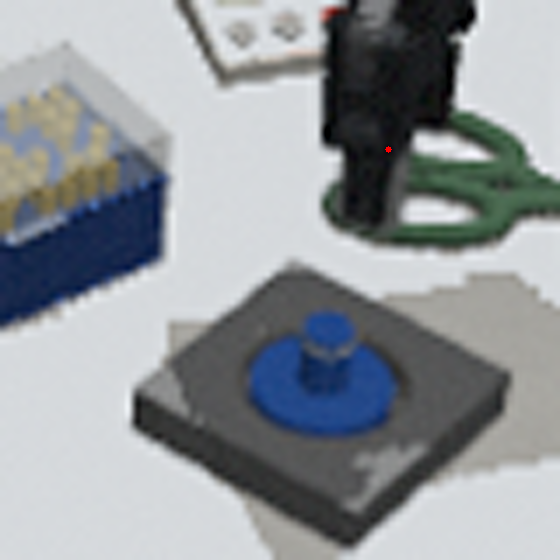

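View pics/g12t.png

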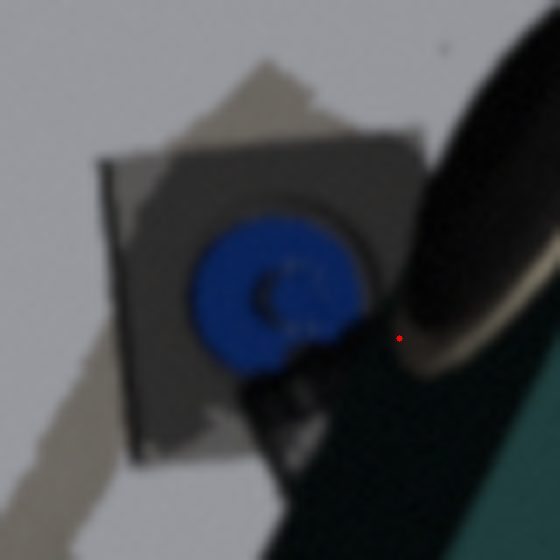

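```bash
python3 - <<'E'
from h import *
print(atz('top',[[457.9,251.4]],.046),atz('scene',[[396.4,206.4]],.046))
print('cup',atz('top',[[415+278/7,210+297/7]],.021),atz('scene',[[350+323/7,160+383/7]],.021))
E
```

```text
[[ 0.50056226 -0.25597048  0.046     ]] [[ 0.49527922 -0.25144487  0.046     ]]
cup [[ 0.4988234  -0.25584586  0.021     ]] [[ 0.49291829 -0.25133125  0.021     ]]
```

Call:
arm_command([
  {"jaw": 5, "linear": [0, 0, -4], "spin": 0},
  {"jaw": 5, "linear": [1.9, -4.5, -3], "spin": 0},
  {"jaw": 5, "linear": [1.9, -4.5, -2.5], "spin": 0},
  {"jaw": 5, "linear": [1.9, -4.5, 0], "spin": 0},
  {"jaw": 5, "linear": [1.9, -4.5, 0], "spin": 0},
])

```text
time: 10.0
eef_pos: [0.487, -0.0633, 0.2106]
tcp_rot: [180.0, -0.0, 22.3]
force: [0.1, -0.2, 0.7]
finger_gap: 0.0497
```

Call:
arm_command([
  {"jaw": 5, "linear": [1.9, -4.5, 0], "spin": 0},
  {"jaw": 5, "linear": [1.9, -4.5, 0], "spin": 0},
  {"jaw": 5, "linear": [1.9, -4.5, 0], "spin": 0},
  {"jaw": 5, "linear": [1.9, -4.5, 0], "spin": 0},
  {"jaw": 5, "linear": [1.9, -4.5, 0], "spin": 0},
])

```text
time: 10.62
eef_pos: [0.4892, 0.1812, 0.2103]
tcp_rot: [180.0, -0.0, 22.4]
force: [0.2, -0.4, 0.3]
finger_gap: 0.0498
```

Call:
arm_command([
  {"jaw": 5, "linear": [1.9, -4.5, 0], "spin": 0},
  {"jaw": 5, "linear": [0, 0, 0], "spin": 5.7},
  {"jaw": 5, "linear": [0, 0, 0], "spin": 5.7},
  {"jaw": 5, "linear": [0, 0, 0], "spin": 0},
  {"jaw": 5, "linear": [0, 0, 0], "spin": 0},
])

```text
time: 11.25
eef_pos: [0.4899, 0.2282, 0.2103]
tcp_rot: [-180.0, 0.0, 11.1]
force: [0.1, 0.3, 0.5]
finger_gap: 0.0502
```

```bash
python3 v.py scene 195 200 90 110 5 pics/p1.png;python3 v.py top 180 210 90 90 6 pics/p1t.png;
```

```text
[0.4899 0.2282 0.2104] [-180.     -0.     11.06] [ 0.7  0.2 -0.3] 0.0501 11.3
[0.4899 0.2282 0.2104] [-180.     -0.     11.03] [ 0.   0.4 -0.7] 0.05 11.35
```

View pics/p1.png

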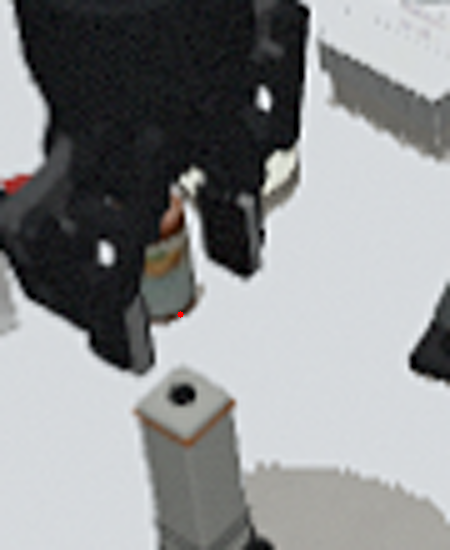

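View pics/p1t.png

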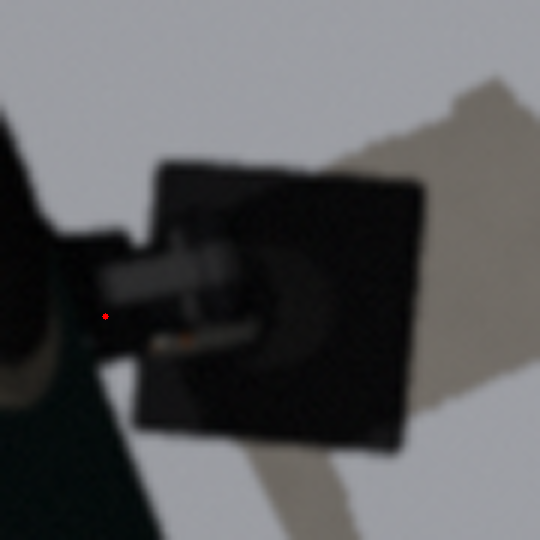

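Call:
arm_command([
  {"jaw": 5, "linear": [0.2, -0.25, 0], "spin": 0},
  {"jaw": 5, "linear": [0, 0, 2], "spin": 0},
  {"jaw": 5, "linear": [0, 0, 0], "spin": 0},
])

```text
time: 11.72
eef_pos: [0.4906, 0.2309, 0.1879]
tcp_rot: [180.0, 0.2, 11.0]
force: [0.1, -1.0, 0.0]
finger_gap: 0.0501
```

```bash
python3 v.py scene 205 215 70 90 7 pics/p2.png
```

```text
[0.4909 0.231  0.189 ] [1.7998e+02 1.2000e-01 1.0980e+01] [-0.8  0.1  0. ] 0.0497 11.775
```

View pics/p2.png

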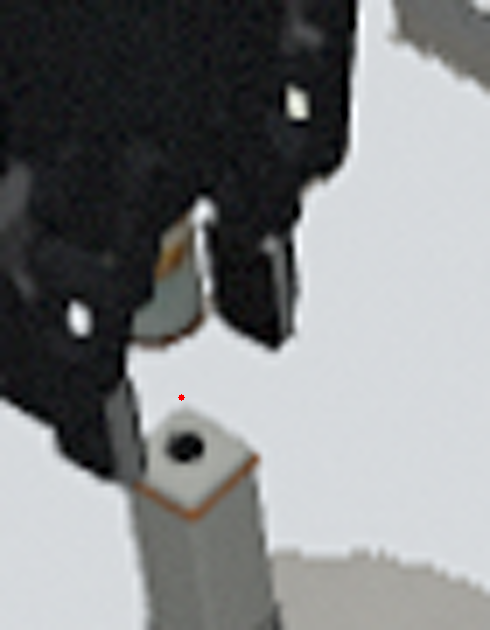

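Call:
arm_command([
  {"jaw": 5, "linear": [-0.2, 0, 3], "spin": 0},
  {"jaw": 5, "linear": [0, 0, 3], "spin": 0},
  {"jaw": 5, "linear": [0, 0, 0.3], "spin": 0},
  {"jaw": 5, "linear": [0, 0, 0], "spin": 0},
])

```text
time: 12.28
eef_pos: [0.4897, 0.2309, 0.1285]
tcp_rot: [-180.0, -0.0, 11.0]
force: [-0.2, -0.3, 0.2]
finger_gap: 0.05
```

```bash
python3 v.py scene 205 225 70 80 7 pics/p3.png;python3 v.py top 180 220 80 80 7 pics/p3t.png;
```

```text
[0.4899 0.231  0.1289] [-1.7998e+02 -9.0000e-02  1.0960e+01] [ 0.1  0.6 -0.1] 0.0501 12.325
[0.49  0.231 0.129] [-1.7998e+02 -1.0000e-01  1.0960e+01] [ 0.4 -0.7  0.5] 0.0504 12.375
```

View pics/p3.png

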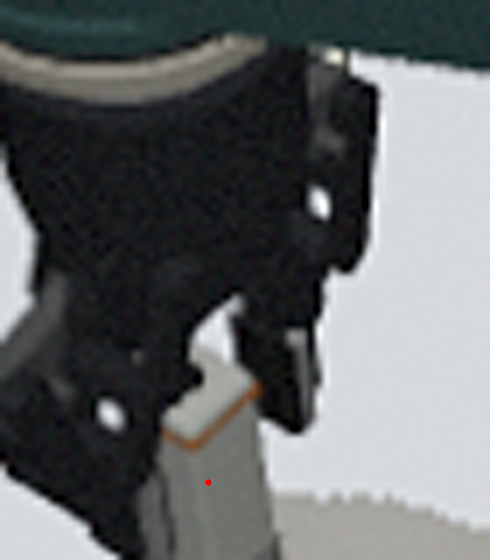

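View pics/p3t.png

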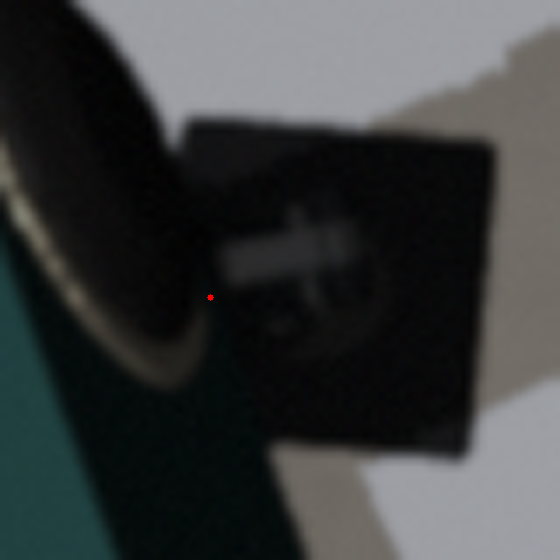

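Call:
arm_command([
  {"jaw": 2, "linear": [0, 0, 0.3], "spin": 0},
  {"jaw": 2, "linear": [0, 0, 0], "spin": 0},
  {"jaw": 2, "linear": [0, 0, 0], "spin": 0},
  {"jaw": 2, "linear": [0, 0, 0], "spin": 0},
])

```text
time: 12.88
eef_pos: [0.4896, 0.2308, 0.1248]
tcp_rot: [-180.0, -0.0, 11.0]
force: [0.6, -0.3, 3.7]
finger_gap: 0.0255
```

```bash
python3 v.py scene 205 225 70 80 7 pics/p4.png
```

```text
[0.4896 0.2308 0.1248] [-1.800e+02 -3.000e-02  1.097e+01] [ 1.  -0.9  5.4] 0.0255 12.925
```

View pics/p4.png

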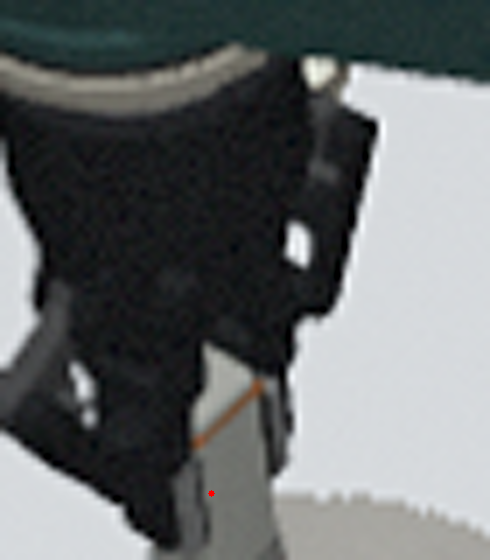

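Call:
arm_command([
  {"jaw": 2, "linear": [0, 0, -1], "spin": 0},
  {"jaw": 2, "linear": [0, 0, -1.5], "spin": 0},
  {"jaw": 2, "linear": [0, 0, -1.0], "spin": 0},
  {"jaw": 2, "linear": [0, 0, 0], "spin": 0},
  {"jaw": 2, "linear": [0, 0, 0], "spin": 0},
])

```text
time: 13.55
eef_pos: [0.4892, 0.2308, 0.1591]
tcp_rot: [180.0, 0.0, 11.0]
force: [-0.1, -0.1, -0.7]
finger_gap: 0.0253
```

Call:
arm_command([
  {"jaw": 2, "linear": [-0.2, 0, 0], "spin": 0},
  {"jaw": 2, "linear": [0, 0, 0], "spin": 0},
])

```text
time: 13.8
eef_pos: [0.4873, 0.2304, 0.1592]
tcp_rot: [-180.0, 0.0, 11.0]
force: [0.8, 0.2, -1.6]
finger_gap: 0.0255
```

Call:
arm_command([
  {"jaw": 2, "linear": [-0.2, 0, 0], "spin": 0},
  {"jaw": 2, "linear": [0, 0, 0], "spin": 0},
])

```text
time: 14.05
eef_pos: [0.4857, 0.2302, 0.1596]
tcp_rot: [-180.0, -0.1, 11.0]
force: [4.7, 2.4, -2.4]
finger_gap: 0.0252
```

```bash
python3 v.py scene 205 205 70 100 6 pics/p5.png
```

```text
[0.4857 0.2301 0.1596] [-1.7999e+02 -6.0000e-02  1.0960e+01] [ 4.5  0.6 -2.3] 0.0255 14.1
```

View pics/p5.png

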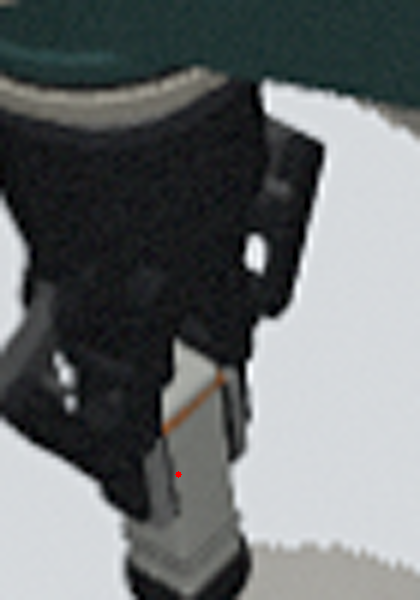

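Call:
arm_command([
  {"jaw": 2, "linear": [-0.4, 0, 0], "spin": 0},
  {"jaw": 2, "linear": [-0.4, 0, 0], "spin": 0},
  {"jaw": 2, "linear": [0, 0, 0], "spin": 0},
])

```text
time: 14.48
eef_pos: [0.4777, 0.2287, 0.1598]
tcp_rot: [-180.0, -0.1, 11.0]
force: [3.1, 2.6, 1.8]
finger_gap: 0.0251
```

```bash
python3 v.py scene 205 205 70 130 5 pics/p6.png
```

```text
[0.4778 0.2287 0.1598] [-1.7998e+02 -4.0000e-02  1.0970e+01] [2.5 1.9 1.7] 0.0251 14.525
```

View pics/p6.png

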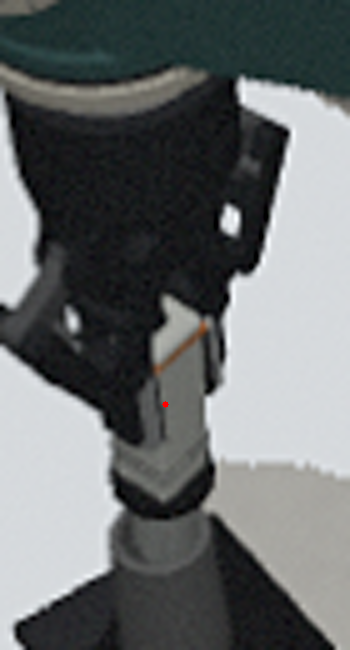

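Call:
arm_command([
  {"jaw": 2, "linear": [-0.5, 0, 0], "spin": 0},
  {"jaw": 2, "linear": [-0.5, 0, 0], "spin": 0},
  {"jaw": 2, "linear": [-0.5, 0, 0], "spin": 0},
  {"jaw": 2, "linear": [-0.5, 0, 0], "spin": 0},
  {"jaw": 2, "linear": [0, 0, 0], "spin": 0},
])

```text
time: 15.15
eef_pos: [0.458, 0.2247, 0.1596]
tcp_rot: [180.0, -0.0, 11.0]
force: [3.7, 0.6, 1.3]
finger_gap: 0.0253
```

```bash
python3 v.py scene 205 205 70 130 5 pics/p7.png
```

```text
[0.4581 0.2247 0.1596] [ 1.800e+02 -1.000e-02  1.096e+01] [3.2 2.2 1.8] 0.0254 15.2
```

View pics/p7.png

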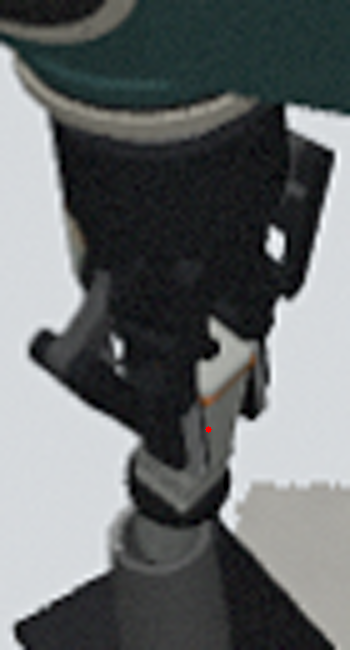

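Call:
arm_command([
  {"jaw": 2, "linear": [-0.6, 0, 0], "spin": 0},
  {"jaw": 2, "linear": [0, 0, 0], "spin": 0},
  {"jaw": 2, "linear": [0, 0, 0], "spin": 0},
])

```text
time: 15.58
eef_pos: [0.4522, 0.2236, 0.1595]
tcp_rot: [180.0, 0.0, 11.0]
force: [2.2, 1.9, 2.0]
finger_gap: 0.0255
```

```bash
python3 v.py scene 205 205 80 130 5 pics/p8.png;python3 v.py top 170 210 100 100 5 pics/p8t.png
```

```text
[0.4522 0.2236 0.1595] [1.800e+02 2.000e-02 1.096e+01] [1.6 1.6 1.7] 0.0256 15.625
[0.4522 0.2236 0.1595] [1.800e+02 1.000e-02 1.096e+01] [1.1 1.4 2.8] 0.0256 15.675
```

View pics/p8.png

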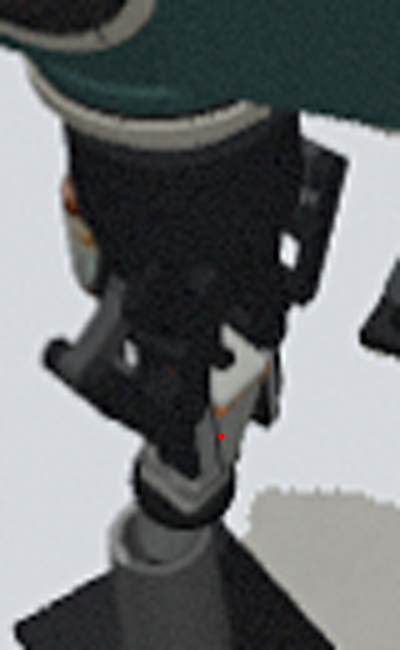

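View pics/p8t.png

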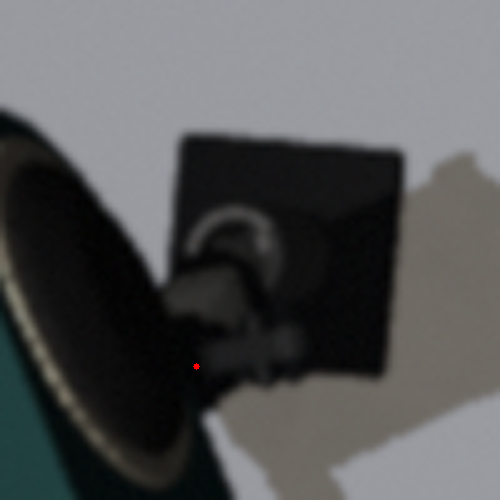

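Call:
arm_command([
  {"jaw": 2, "linear": [-0.6, 0, -1.8], "spin": 0},
  {"jaw": 2, "linear": [-0.7, 0, -2], "spin": 0},
  {"jaw": 2, "linear": [-0.5, 0, -3], "spin": 0},
  {"jaw": 2, "linear": [0, 0, -2], "spin": 0},
  {"jaw": 2, "linear": [0, 0, 0], "spin": 0},
])

```text
time: 16.3
eef_pos: [0.4348, 0.2203, 0.2492]
tcp_rot: [-180.0, -0.1, 11.0]
force: [-0.7, -0.3, -0.7]
finger_gap: 0.0251
```

```bash
python3 v.py scene 195 165 100 130 5 pics/p9.png
```

```text
[0.4345 0.2202 0.2477] [-1.7999e+02 -3.0000e-02  1.0970e+01] [-0.5  0.9 -2.1] 0.0255 16.35
```

View pics/p9.png

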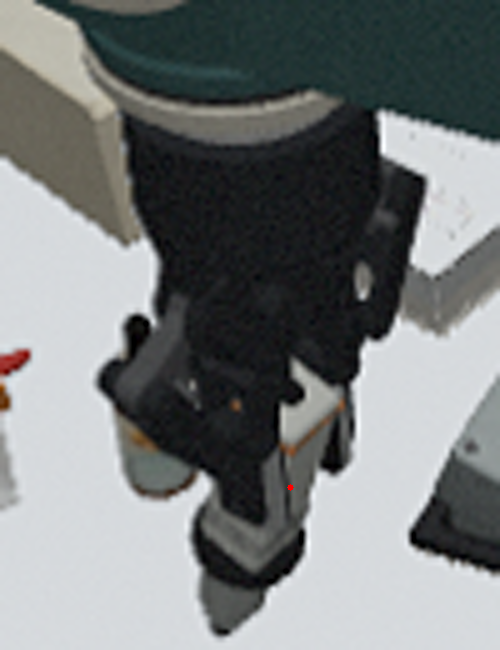

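```bash
cat > pf.py <<'E'
from h import *
from scipy.optimize import least_squares
# picks: dict model pt-> pixel ; model pts in probe frame (x along tool x)
def model(th,a,L,tcp,rot):
    M=R.from_euler('xyz',rot,degrees=True).as_matrix(); xt=M[:,0]; up=-M[:,2]; yy=np.cross(up,xt)
    ax=-np.sin(th)*xt+np.cos(th)*up; px=np.cos(th)*xt+np.sin(th)*up
    G=np.array(tcp)+.0187*up+a*px
    return lambda P:(G-L*ax)+np.outer(P[:,0],px)+np.outer(P[:,1],yy)+np.outer(P[:,2],ax)
def fit(cam,P,px,tcp,rot,shift=True):
    P=np.array(P);px=np.array(px)
    f=lambda q:np.r_[(proj(cam,model(q[0],q[1],q[2],tcp,rot)(P))+ (q[3:5] if shift else 0)-px).ravel(),(q[1])/.003,(q[2]-.1235)/.002]+0
    g=(lambda q:np.r_[f(q),q[3:5]/1.5]) if shift else f
    r=least_squares(g,[.35,0,.1235]+([0,0] if shift else []))
    return r
E
cat > ov.py <<'E'
from pf import *
import sys
def overlay(cam,full,out,th,a,L,tcp,rot,x0,y0,w,h,s,sh=(0,0)):
    im=cv2.imread(full);c=cv2.resize(im[y0:y0+h,x0:x0+w],None,fx=s,fy=s,interpolation=cv2.INTER_CUBIC)
    m=model(th,a,L,tcp,rot);t=np.linspace(0,2*np.pi,40);ci=lambda r,z:np.c_[r*np.cos(t),r*np.sin(t),0*t+z]
    sq=lambda z:np.array([[-.013,-.013,z],[-.013,.013,z],[.013,.013,z],[.013,-.013,z],[-.013,-.013,z]])
    for P in(ci(.005,0),ci(.0125,.015),ci(.02,.06),ci(.02,.067),sq(.152),sq(.067)):
        q=((proj(cam,m(P))+sh-[x0,y0]+.5)*s).astype(int);cv2.polylines(c,[q],False,(0,0,255),1)
    cv2.imwrite(out,c)
E
python3 - <<'E'
from ov import *
tcp=[0.4345,0.2202,0.2477];rot=[180,0,10.97]
P=[[-.013,.013,.152],[-.013,-.013,.152],[0,0,0]];px=np.array([(283,450),(343,402),(222,630)])/5-.4+[195,165]
r=fit('scene',P,px,tcp,rot); print(np.degrees(r.x[0]),r.x,r.fun.round(2))
overlay('scene','pics/p9_full.png','pics/p9o.png',*r.x[:3],tcp,rot,205,200,75,100,6,r.x[3:5])
overlay('scene','pics/p9_full.png','pics/p9q.png',np.radians(20),0,.1235,tcp,rot,205,200,75,100,6)
a=cv2.imread('pics/p9o.png');b=cv2.imread('pics/p9q.png');cv2.imwrite('pics/p9c.png',cv2.resize(np.hstack([a,b]),(800,534)))
E
```

```text
17.504280341274626 [ 0.30550733  0.00228704  0.12431999 -1.59232035  0.56125361] [ 1.39 -0.42 -0.29 -0.37 -0.4   0.54  0.76  0.41 -1.06  0.37]
```

View pics/p9c.png

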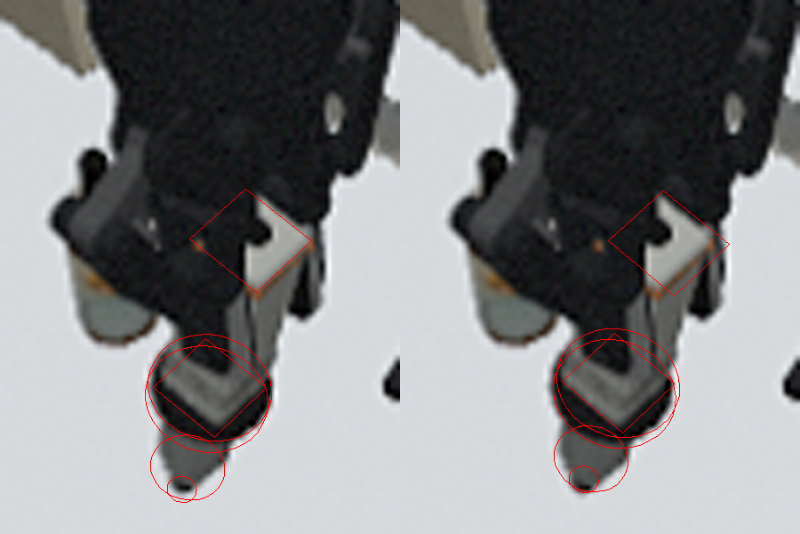

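```bash
python3 - <<'E'
from ov import *
im=cv2.imread('pics/p9_full.png');c=cv2.resize(im[232:296,222:272],None,fx=12,fy=12,interpolation=cv2.INTER_CUBIC);cv2.imwrite('pics/p9z.png',c[:, :600])
E
```

```text
(no output)
```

View pics/p9z.png

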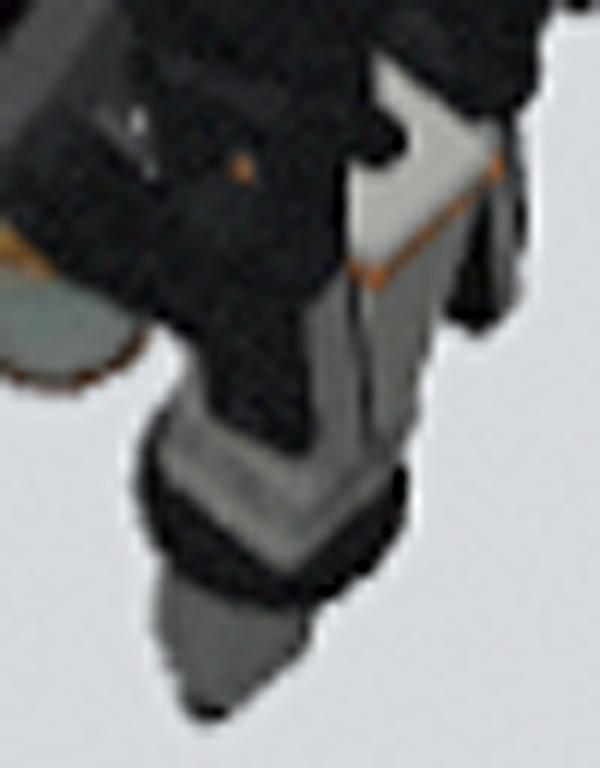

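```bash
python3 - <<'E'
from ov import *
tcp=[0.4345,0.2202,0.2477];rot=[180,0,10.97]
h=.013
P=[[-h,h,.152],[-h,-h,.152],[-h,h,.067],[-h,-h,.067],[h,h,.067],[h,h,.152],[0,0,0]]
px=(np.array([(375,275),(497,160),(283,565),(400,465),(163,455),(240,168),(207,708)])+.5)/12-.5+[222,232]
for sh in(True,False):
    r=fit('scene',P,px,tcp,rot,sh); print(np.degrees(r.x[0]),r.x.round(4),r.fun.round(2))
    J=r.jac;C=np.linalg.inv(J.T@J);print('sd deg',np.degrees(np.sqrt(C[0,0]))*.5)
# free full pose fit via PnP
c,K,d,M,e=cam('scene')
ok,rv,tv=cv2.solvePnP(np.array(P),px,K,d)
Rm=cv2.Rodrigues(rv)[0]; axis=M@(np.diag([1,-1,-1])@Rm[:,2]); print('pnp axis',axis)
t=np.radians(10.97);print(np.degrees(np.arctan2(-axis@[np.cos(t),np.sin(t),0],axis[2])),np.degrees(np.arctan2(axis@[np.sin(t),-np.cos(t),0],axis[2])))
E
```

```text
18.629594655750115 [ 0.3251  0.002   0.1243 -0.7982 -0.1676] [ 0.99 -0.63  1.14 -0.6   0.06  1.73  0.01  0.79 -1.41  1.43 -0.16 -1.75
 -0.28 -0.89  0.66  0.38 -0.53 -0.11]
sd deg 0.3440706284030228
18.710855158354107 [0.3266 0.0033 0.1251] [ 1.08 -0.67  1.23 -0.62  0.16  1.64  0.11  0.71 -1.3   1.33 -0.05 -1.79
 -0.17 -1.01  1.1   0.8 ]
sd deg 0.33754538727127104
pnp axis [-0.65929544  0.69802519  0.27944652]
61.48790150493726 -70.98170886041243
```

```bash
python3 - <<'E'
from pf import *
h=.013
P=np.array([[h,h,.152],[-h,h,.152],[-h,-h,.152],[-h,h,.067],[h,h,.067],[-h,-h,.067]])
px=(np.array([(133,103),(195,143),(250,95),(217,300),(163,265),(272,245)])+.5)/6-.5+[200,265]
def f(q):
    Rm=R.from_euler('zyx',[q[2],q[3],q[4]]).as_matrix()
    return (proj('scene',P@Rm.T+[q[0],q[1],.02])-px).ravel()
r=least_squares(f,[.49,.23,.19,0,0]);print(r.x[:3],np.degrees(r.x[2:]),r.fun.round(2))
E
```

```text
[0.498784   0.22770227 0.16952259] [ 9.71292921 -4.95306431 -2.78212238] [-0.55  0.03 -0.01  0.62  0.48 -0.85  0.5   0.46 -0.76 -0.76  0.34  0.43]
```

```bash
python3 v.py top 285 190 90 90 7 pics/s1t.png; python3 v.py scene 265 215 90 80 7 pics/s1.png
```

```text
[0.4343 0.2201 0.2467] [1.7999e+02 5.0000e-02 1.0970e+01] [-1.  -0.4 -0.8] 0.0256 16.4
[0.4342 0.22   0.2463] [1.7998e+02 9.0000e-02 1.0960e+01] [-0.1 -0.2 -1.6] 0.0254 16.45
```

View pics/s1t.png

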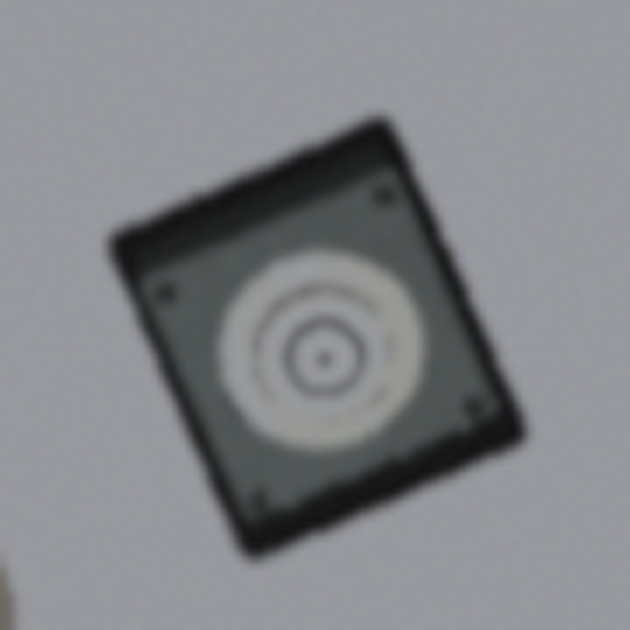

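View pics/s1.png

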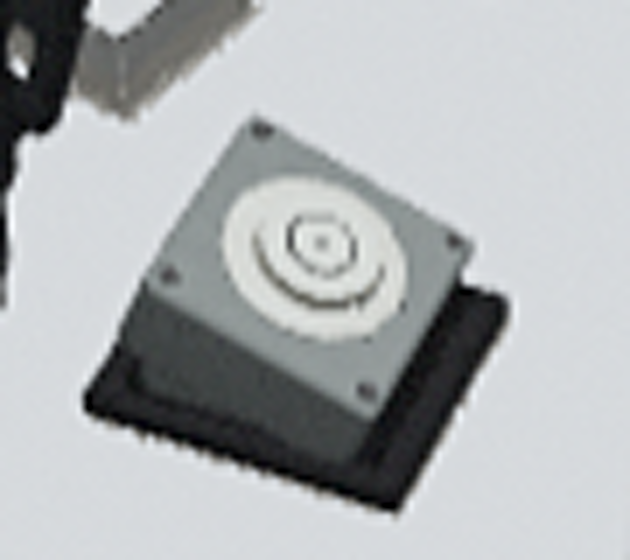

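```bash
python3 - <<'E'
from h import *
print(atz('top',[[330.86,240.7]],.0595),atz('scene',[[310.57,249.1]],.0595))
# yaw from the base edges
p=np.array([[110,238],[385,113],[528,432],[252,558]])/7+[285,190]-.5
P=atz('top',p,.012);print(P.mean(0));E=[P[1]-P[0],P[2]-P[3]];print([np.degrees(np.arctan2(e[0],-e[1])) for e in E],[np.degrees(np.arctan2(-(e)[1],-(e)[0])) for e in (P[3]-P[0],P[2]-P[1])])
e1,v1=ray('top',[[330.86,240.7]]);e2,v2=ray('scene',[[310.57,249.1]])
t=np.linalg.lstsq(np.c_[v1[0],-v2[0]],e2-e1,rcond=None)[0];print(e1+t[0]*v1[0],e2+t[1]*v2[0])
E
```

```text
[[0.52780847 0.00207193 0.0595    ]] [[0.52508983 0.00309061 0.0595    ]]
[0.53703686 0.00479634 0.012     ]
[np.float64(23.07833190328789), np.float64(23.285174493591025)] [np.float64(22.788396204147027), np.float64(22.672812281952226)]
[0.52791705 0.00212822 0.05686101] [0.52703265 0.00126693 0.05680625]
```

Call:
arm_command([
  {"jaw": 2, "linear": [0, 0, 0], "spin": -5.9},
  {"jaw": 2, "linear": [0, 0, 0], "spin": -5.9},
  {"jaw": 2, "linear": [-0.5, 2.0, 0], "spin": 0},
  {"jaw": 2, "linear": [-1.0, 4.0, 0], "spin": 0},
  {"jaw": 2, "linear": [-1.0, 5.0, 0], "spin": 0},
])

```text
time: 17.08
eef_pos: [0.4536, 0.1082, 0.2462]
tcp_rot: [-180.0, 0.1, 22.9]
force: [0.6, -0.0, -0.5]
finger_gap: 0.0252
```

Call:
arm_command([
  {"jaw": 2, "linear": [-1.0, 5.0, 0], "spin": 0},
  {"jaw": 2, "linear": [-1.0, 5.0, 0], "spin": 0},
  {"jaw": 2, "linear": [-0.7, 2.7, 2], "spin": 0},
  {"jaw": 2, "linear": [0, 0, 2], "spin": 0},
  {"jaw": 2, "linear": [0, 0, 0], "spin": 0},
])

```text
time: 17.7
eef_pos: [0.4773, -0.0181, 0.2052]
tcp_rot: [-179.9, 0.2, 22.8]
force: [1.1, 0.1, -1.1]
finger_gap: 0.0253
```

```bash
python3 v.py scene 265 175 90 110 6 pics/q1.png; python3 v.py top 285 190 90 90 6 pics/q1t.png
```

```text
[ 0.4778 -0.0178  0.2066] [-1.7994e+02  9.0000e-02  2.2800e+01] [-0.2  1.  -0.8] 0.0255 17.75
[ 0.4781 -0.0177  0.2075] [-1.7998e+02  2.0000e-02  2.2820e+01] [ 0.1 -0.1 -0.5] 0.0256 17.8
```

View pics/q1.png

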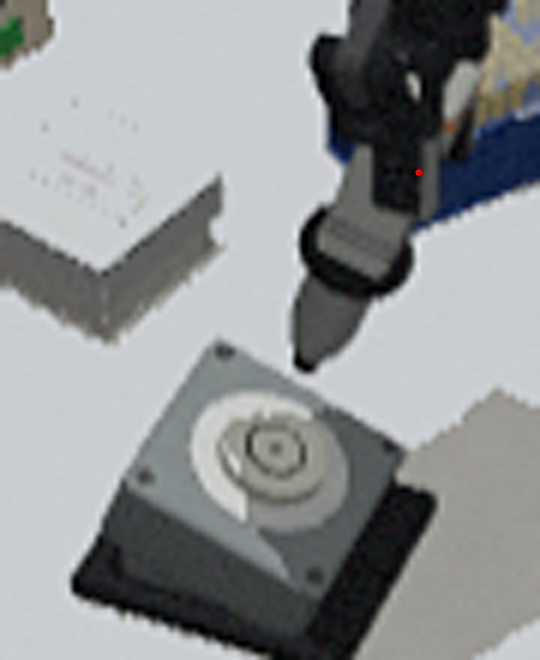

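View pics/q1t.png

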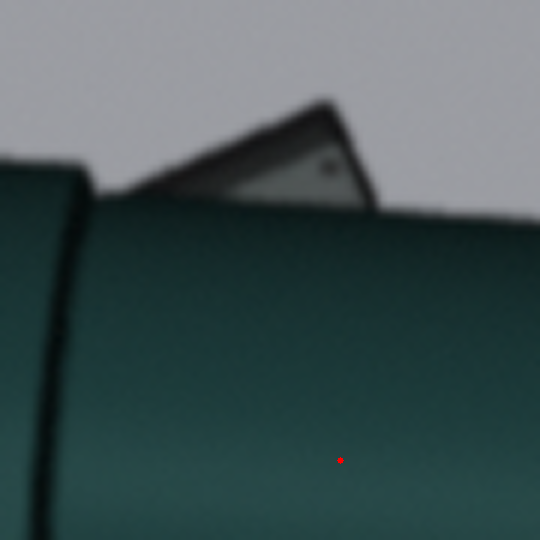

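```bash
python3 - <<'E'
from ov import *
tcp=[0.4778,-0.0178,0.2066];rot=[180,0,22.8]
o=[]
for th in(16,20,24):
    overlay('scene','pics/q1_full.png','pics/tmp.png',np.radians(th),.0027,.1235,tcp,rot,300,180,45,65,6);o.append(cv2.imread('pics/tmp.png'))
    m=model(np.radians(th),.0027,.1235,tcp,rot);q=proj('scene',m(np.array([[0,0,0],[0,0,.06],[0,0,.152]])));d=q[0]-q[2];print(th,q.round(1).tolist(),np.degrees(np.arctan2(d[0],d[1])))
cv2.imwrite('pics/q1c.png',np.hstack(o)[:, :800])
E
```

```text
16 [[317.1, 234.8], [324.6, 216.3], [337.3, 185.2]] -22.181494940238803
20 [[313.5, 232.7], [322.7, 215.2], [338.3, 185.6]] -27.696980019509283
24 [[310.1, 230.5], [320.9, 214.0], [339.2, 186.1]] -33.25113710217946
```

View pics/q1c.png

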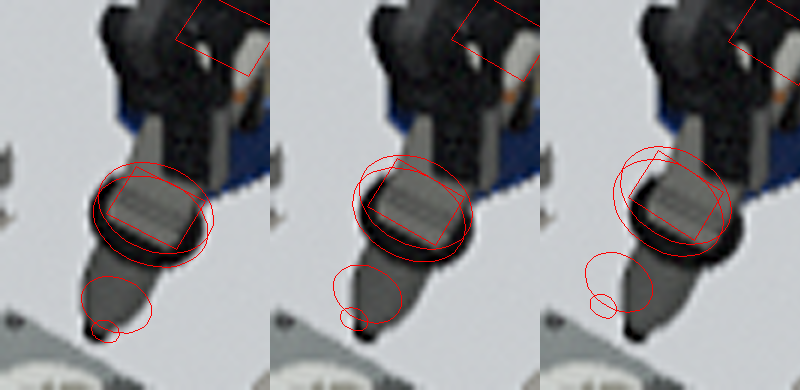

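```bash
python3 - <<'E'
from h import *
im=cv2.imread('pics/q1_full.png');cv2.imwrite('pics/q1z.png',cv2.resize(im[180:242,305:355],None,fx=12,fy=12,interpolation=cv2.INTER_CUBIC))
E
```

```text
(no output)
```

View pics/q1z.png

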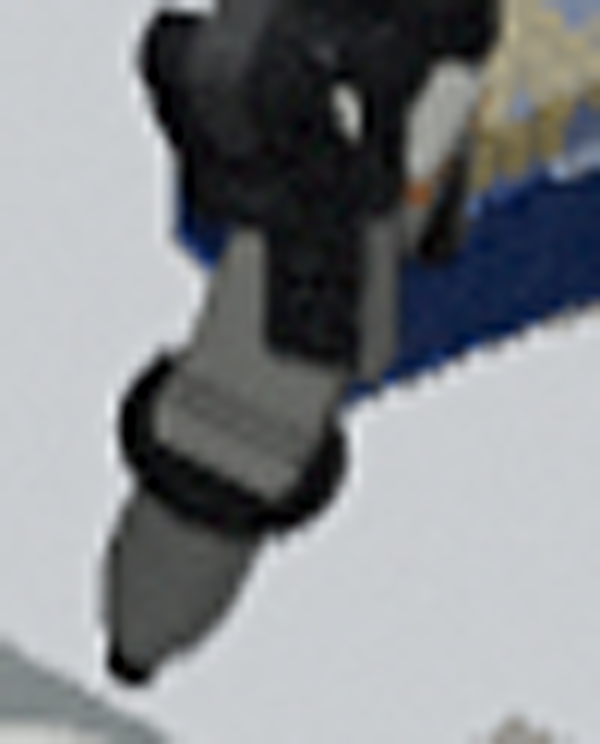

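```bash
python3 - <<'E'
from ov import *
tcp=[0.4778,-0.0178,0.2066];rot=[180,0,22.8];h=.013
P=[[h,h,.067],[-h,h,.067],[-h,h,.152],[0,0,0]]
px=(np.array([(155,430),(275,500),(418,192),(130,670)])+.5)/12-.5+[305,180]
r=fit('scene',P,px,tcp,rot,True); print(np.degrees(r.x[0]),r.x.round(4),r.fun.round(2))
# image axis direction: line from tip to centre between collar extremes
for th in (16,18,20,22):
    m=model(np.radians(th),.0027,.1235,tcp,rot);q=proj('scene',m(np.array([[-h,h,.067],[-h,h,.152],[0,0,0],[h,h,.067],[h,h,.11]])));f=lambda d:np.degrees(np.arctan2(d[0],-d[1])).round(1);print(th,f(q[1]-q[0]),f(q[1]-q[2]),f(q[0]-q[2]),f(q[4]-q[3]))
f=lambda d:np.degrees(np.arctan2(d[0],-d[1])).round(1);print('obs',f(px[2]-px[1]),f(px[2]-px[3]),f(px[1]-px[3]),f(np.array([240,235])-[155,430]))
E
```

```text
17.35990271802824 [ 0.303   0.0013  0.1245 -0.9751  0.6259] [-1.21  0.6   0.26  0.9   1.39 -1.71 -0.   -0.07  0.44  0.49 -0.65  0.42]
16 22.8 29.3 40.6 21.4
18 25.6 32.4 44.0 24.2
20 28.4 35.4 47.4 26.9
22 31.2 38.4 50.7 29.7
obs 24.9 31.1 40.5 23.6
```

```bash
python3 - <<'E'
from ov import *
f=lambda d:np.degrees(np.arctan2(d[0],-d[1])).round(1)
t=np.radians(11);h=.013;c=np.array([.4924,.2306,0])
for dx,dy in((h,h),(-h,h),(-h,-h)):
    b=c+[dx*np.cos(t)-dy*np.sin(t),dx*np.sin(t)+dy*np.cos(t),0]
    q=proj('scene',[b+[0,0,.172],b+[0,0,.087]]);print(f(q[0]-q[1]),q.round(1).tolist(),np.linalg.norm(q[0]-q[1]))
obs=np.array([[(133,103),(163,265)],[(195,143),(217,300)],[(250,95),(272,245)]])/6
for o in obs:print('obs',f(o[0]-o[1]),(o+[200,265]).round(1).tolist(),np.linalg.norm(o[0]-o[1]))
E
```

```text
-10.4 [[220.9, 278.4], [226.3, 308.2]] 30.26835048963459
-9.4 [[231.8, 284.7], [236.7, 314.4]] 30.135028191645922
-8.2 [[241.3, 275.8], [245.6, 305.6]] 30.153144257054244
obs -10.5 [[222.2, 282.2], [227.2, 309.2]] 27.459060435491956
obs -8.0 [[232.5, 288.8], [236.2, 315.0]] 26.422318007489217
obs -8.3 [[241.7, 280.8], [245.3, 305.8]] 25.267458210996303
```

Call:
arm_command([
  {"jaw": 2, "linear": [1.5, -2.4, 0], "spin": 0},
  {"jaw": 2, "linear": [2.7, -4.7, 0], "spin": 0},
  {"jaw": 2, "linear": [2.9, -5.2, 0], "spin": 0},
  {"jaw": 2, "linear": [2.9, -5.2, 0], "spin": 0},
  {"jaw": 2, "linear": [2.7, -4.9, 0], "spin": 0},
])

```text
time: 18.42
eef_pos: [0.5083, 0.2404, 0.2086]
tcp_rot: [-180.0, -0.1, 22.9]
force: [0.7, -0.7, -0.5]
finger_gap: 0.0254
```

Call:
arm_command([
  {"jaw": 2, "linear": [0, 0, 1], "spin": 0},
  {"jaw": 2, "linear": [0, 0, 3], "spin": 0},
  {"jaw": 2, "linear": [0, 0, 2.4], "spin": 0},
  {"jaw": 2, "linear": [0, 0, 0], "spin": 0},
])

```text
time: 18.92
eef_pos: [0.5078, 0.237, 0.1423]
tcp_rot: [180.0, 0.1, 22.8]
force: [0.3, 0.2, -1.6]
finger_gap: 0.0252
```

```bash
python3 v.py scene 195 215 90 130 5 pics/r1.png
```

```text
[0.5084 0.2372 0.1439] [1.800e+02 2.000e-02 2.278e+01] [ 0.3  0.6 -0.6] 0.0252 18.975
```

View pics/r1.png

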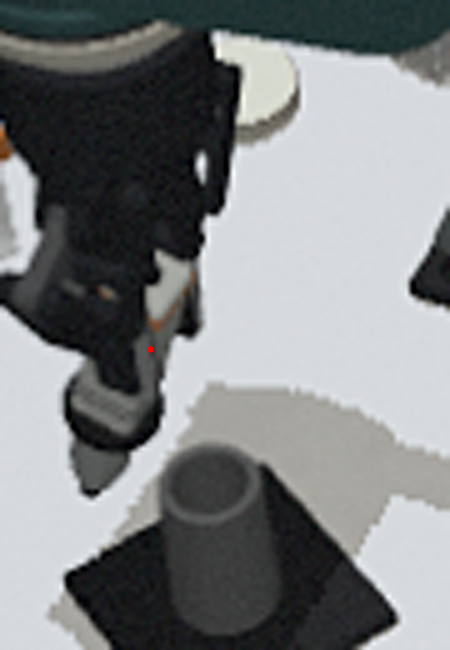

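Call:
arm_command([
  {"jaw": 2, "linear": [-1.0, 0, 0], "spin": 0},
  {"jaw": 2, "linear": [-0.3, 0, 0], "spin": 0},
  {"jaw": 2, "linear": [0, 0, 0], "spin": 0},
])

```text
time: 19.35
eef_pos: [0.4966, 0.2321, 0.1442]
tcp_rot: [-180.0, -0.1, 22.8]
force: [-0.0, 0.1, -1.9]
finger_gap: 0.0251
```

Call:
arm_command([
  {"jaw": 2, "linear": [-0.2, 0, 0], "spin": 0},
  {"jaw": 2, "linear": [0, 0, 0], "spin": 0},
])

```text
time: 19.6
eef_pos: [0.4947, 0.2314, 0.1435]
tcp_rot: [180.0, -0.0, 22.8]
force: [0.9, -0.1, -0.9]
finger_gap: 0.0252
```

Call:
arm_command([
  {"jaw": 2, "linear": [-0.2, 0, 0], "spin": 0},
  {"jaw": 2, "linear": [0, 0, 0], "spin": 0},
])

```text
time: 19.85
eef_pos: [0.4931, 0.2307, 0.1435]
tcp_rot: [-180.0, -0.0, 22.8]
force: [2.0, 1.9, -1.4]
finger_gap: 0.0253
```

Call:
arm_command([
  {"jaw": 2, "linear": [-0.1, 0, 0], "spin": 0},
  {"jaw": 2, "linear": [0, 0, 0], "spin": 0},
])

```text
time: 20.1
eef_pos: [0.4924, 0.2304, 0.1437]
tcp_rot: [-180.0, -0.1, 22.8]
force: [4.6, 2.6, -1.5]
finger_gap: 0.0253
```

Call:
arm_command([
  {"jaw": 2, "linear": [1.0, 0, 0], "spin": 0},
  {"jaw": 2, "linear": [1.0, 0, -2], "spin": 0},
  {"jaw": 2, "linear": [0, 0, -4.5], "spin": 0},
  {"jaw": 2, "linear": [-1.0, 2, 0], "spin": 0},
  {"jaw": 2, "linear": [-2.0, 4, 0], "spin": 0},
])

```text
time: 20.72
eef_pos: [0.5059, 0.1706, 0.2077]
tcp_rot: [-180.0, 0.1, 22.9]
force: [-0.0, 0.1, -1.9]
finger_gap: 0.0252
```

```bash
python3 - <<'E'
from h import *
s=robot.sense();p=np.array(s['eef_pos']);print(p,s['tcp_rot'][2],s['force'])
t=np.radians(22.8);D=np.array([.476,-.019])-p[:2];print(D@[np.cos(t),np.sin(t)],D@[np.sin(t),-np.cos(t)])
E
```

```text
[0.50592001 0.17060884 0.2077472 ] 22.869698333597494 [-0.0074489   0.08697251 -1.86428617]
-0.10105853260071349 0.1631989382415405
```

Call:
arm_command([
  {"jaw": 2, "linear": [-2.7, 4.5, 0], "spin": 0},
  {"jaw": 2, "linear": [-2.7, 4.5, 0], "spin": 0},
  {"jaw": 2, "linear": [-2.7, 4.2, 0], "spin": 0},
  {"jaw": 2, "linear": [-2.0, 3.1, 1.0], "spin": 0},
  {"jaw": 2, "linear": [0, 0, 0], "spin": 0},
])

```text
time: 21.35
eef_pos: [0.475, -0.0207, 0.1969]
tcp_rot: [-180.0, 0.1, 22.6]
force: [0.1, 0.2, -1.3]
finger_gap: 0.0253
```

```bash
python3 v.py scene 280 180 65 85 9 pics/q2.png
```

```text
[ 0.4754 -0.0195  0.1974] [-1.7996e+02  8.0000e-02  2.2630e+01] [-0.3  0.4 -0.3] 0.0255 21.4
```

View pics/q2.png

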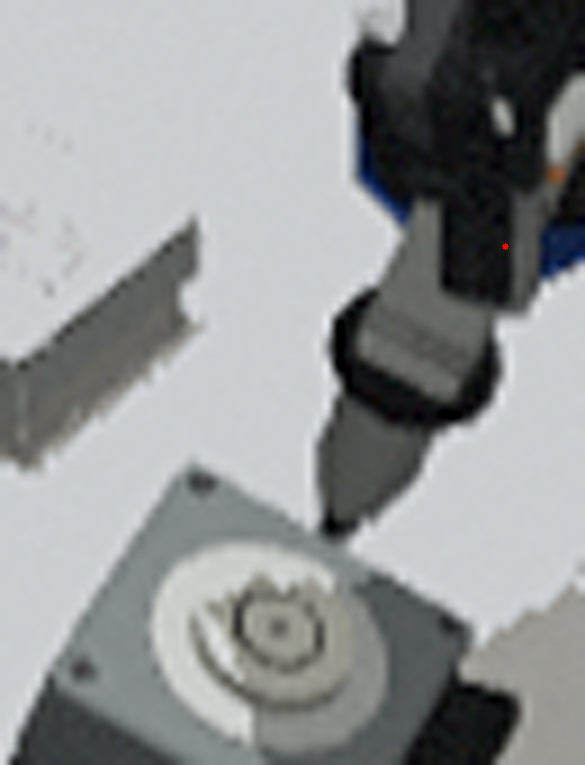

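```bash
python3 - <<'E'
from h import *
im=cv2.imread('pics/s1_full.png');x0,y0=265,215
g=cv2.cvtColor(im[y0:y0+80,x0:x0+90],cv2.COLOR_BGR2GRAY);g=cv2.resize(g,None,fx=8,fy=8,interpolation=cv2.INTER_CUBIC)
for thr in(185,195,205):
    m=(g>thr).astype(np.uint8);n,l,st,ce=cv2.connectedComponentsWithStats(m)
    best=[i for i in range(1,n) if st[i,4]>5000 and abs(ce[i]-[370,290]).max()<70]
    for i in best:
        c=max(cv2.findContours((l==i).astype(np.uint8),cv2.RETR_EXTERNAL,cv2.CHAIN_APPROX_NONE)[0],key=cv2.contourArea)
        hl=cv2.convexHull(c);e=cv2.fitEllipse(c);print(thr,e,st[i])
# predicted ellipse for 20deg tilted circle radius .029 at face
for yaw in(21,22.8,24):
  for th in(17,20,23):
    t=np.radians(yaw);a=np.radians(th);u=np.array([np.cos(a)*np.cos(t),np.cos(a)*np.sin(t),np.sin(a)]);v=np.array([-np.sin(t),np.cos(t),0]);n=np.cross(u,v)
    w=np.linspace(0,6.28,100)
    C=np.array([.5272,.0023,.0595])-.008*n+.026*(np.cos(w)[:,None]*u+np.sin(w)[:,None]*v)
    q=(proj('scene',C)-[x0,y0]+.5)*8;e=cv2.fitEllipse(q.astype(np.float32));print(yaw,th,e,e[1][0]/e[1][1])
E
```

```text
185 ((387.41082763671875, 343.3090515136719), (693.0504760742188, 846.3243408203125), 67.88074493408203) [     0      0    720    640 289010]
185 ((358.46893310546875, 294.5826721191406), (168.20458984375, 217.8367919921875), 118.79185485839844) [  254   204   209   184 23540]
195 ((387.8044128417969, 343.6115417480469), (692.179443359375, 846.3428344726562), 67.6769027709961) [     0      0    720    640 286832]
195 ((358.4189453125, 294.6702575683594), (164.6638641357422, 215.12449645996094), 117.88945770263672) [  256   206   206   180 21339]
205 ((388.41796875, 344.22235107421875), (690.6488037109375, 846.6182250976562), 67.45436096191406) [     0      0    720    640 284145]
205 ((358.2232666015625, 294.81396484375), (160.400146484375, 211.9545135498047), 116.81775665283203) [  257   208   204   176 16776]
21 17 ((357.4027099609375, 289.5829772949219), (147.53500366210938, 191.15625), 113.55543518066406) 0.7718031906469675
21 20 ((356.0061340332031, 288.7680358886719), (148.17926025390625, 191.15621948242188), 118.24158477783203) 0.775173628433954
21 23 ((354.6355895996094, 287.
[... 161 characters left out ...]
125, 191.16432189941406), 113.65192413330078) 0.765999435670644
22.8 20 ((355.87255859375, 288.97698974609375), (146.88890075683594, 191.1656036376953), 118.2950439453125) 0.7683856193880236
22.8 23 ((354.4836120605469, 288.14227294921875), (146.95091247558594, 191.16978454589844), 122.96078491210938) 0.7686931950289672
24 17 ((357.21624755859375, 289.88140869140625), (145.6874542236328, 191.16973876953125), 113.7016830444336) 0.7620842878237618
24 20 ((355.7889099121094, 289.1177673339844), (146.018310546875, 191.17189025878906), 118.31439971923828) 0.7638063857045628
24 23 ((354.38848876953125, 288.3033752441406), (145.95643615722656, 191.1769256591797), 122.93798828125) 0.7634626179596073
```

```bash
python3 - <<'E'
from h import *
tip=np.array([280+335/9-.45,180+529/9-.45]);print(tip,proj('scene',[[.5149,-.0029,.1002]]),atz('scene',[tip],.1002))
sp=np.array([280+280/9-.45,180+628/9-.45]);print(sp,atz('scene',[sp],.0595))
E
```

```text
[316.77222222 238.32777778] [[315.78438346 236.57211739]] [[ 0.50964017 -0.00069118  0.1002    ]]
[310.66111111 249.32777778] [[0.52445199 0.00342807 0.0595    ]]
```

Call:
arm_command([
  {"jaw": 2, "linear": [0.6, 0.1, 1.6], "spin": 0},
  {"jaw": 2, "linear": [0.5, 0, 1.4], "spin": 0},
  {"jaw": 2, "linear": [0, 0, 0], "spin": 0},
  {"jaw": 2, "linear": [0, 0, 0], "spin": 0},
])

```text
time: 21.9
eef_pos: [0.4866, -0.0147, 0.1685]
tcp_rot: [-180.0, 0.0, 22.8]
force: [-0.1, -0.5, -0.8]
finger_gap: 0.0254
```

```bash
python3 v.py scene 285 195 60 75 10 pics/q3.png
```

```text
[ 0.4866 -0.0148  0.1688] [ 1.7999e+02 -1.0000e-02  2.2800e+01] [ 0.  -0.1 -0.5] 0.0254 21.95
```

View pics/q3.png

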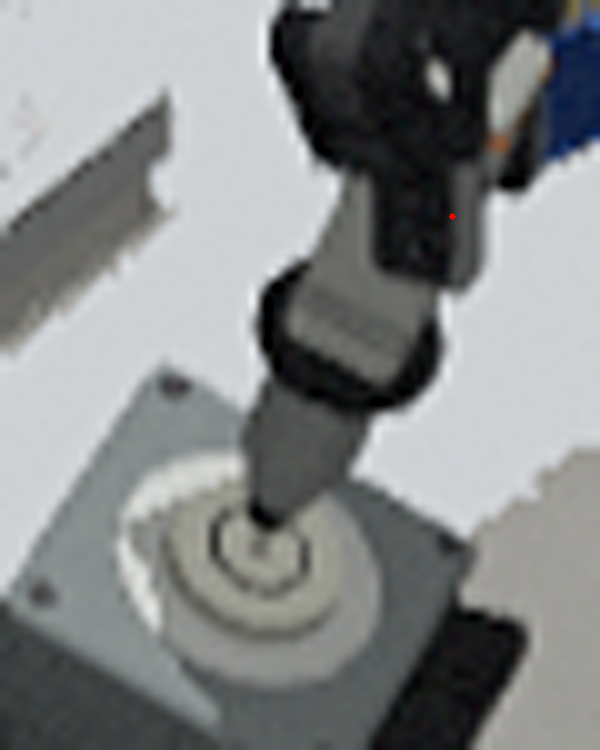

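```bash
python3 - <<'E'
from h import *
t=np.radians(22.8);xt=np.array([np.cos(t),np.sin(t)]);yt=np.array([np.sin(t),-np.cos(t)])
b=atz('scene',[[310.55,249.35]],.0595)[0]
for z in(.0696,.0716,.0736):
    a=atz('scene',[[311.05,246.75]],z)[0];d=(b-a)[:2];print(z,a,b,d@xt,d@yt)
p=np.array([.4866,-.0148])+.0428*xt;d=np.array([.5278,.0021])-p;print('kin/top',p,d@xt,d@yt)
E
```

```text
0.0696 [0.52221233 0.00428733 0.0696    ] [0.5245708  0.00364689 0.0595    ] 0.0019259989201764862 0.0015043422220575656
0.0716 [0.52075948 0.00565465 0.0716    ] [0.5245708  0.00364689 0.0595    ] 0.00273547820042665 0.0033278283081445794
0.0736 [0.51930662 0.00702197 0.0736    ] [0.5245708  0.00364689 0.0595    ] 0.0035449574806770186 0.005151314394231679
kin/top [0.52605574 0.00178567] 0.0017297752564867867 0.0003861548999809943
```

Call:
arm_command([
  {"jaw": 2, "linear": [0.2, 0.1, 0.9], "spin": 0},
  {"jaw": 2, "linear": [0, 0, 0], "spin": 0},
  {"jaw": 2, "linear": [0, 0, 0], "spin": 0},
])

```text
time: 22.32
eef_pos: [0.4887, -0.0152, 0.1595]
tcp_rot: [180.0, 0.0, 22.8]
force: [0.2, -0.1, -0.4]
finger_gap: 0.0255
```

```bash
python3 v.py scene 290 210 45 60 13 pics/q4.png
```

```text
[ 0.4887 -0.0152  0.1596] [ 1.800e+02 -1.000e-02  2.276e+01] [-0.5  0.7 -1. ] 0.0253 22.375
```

View pics/q4.png

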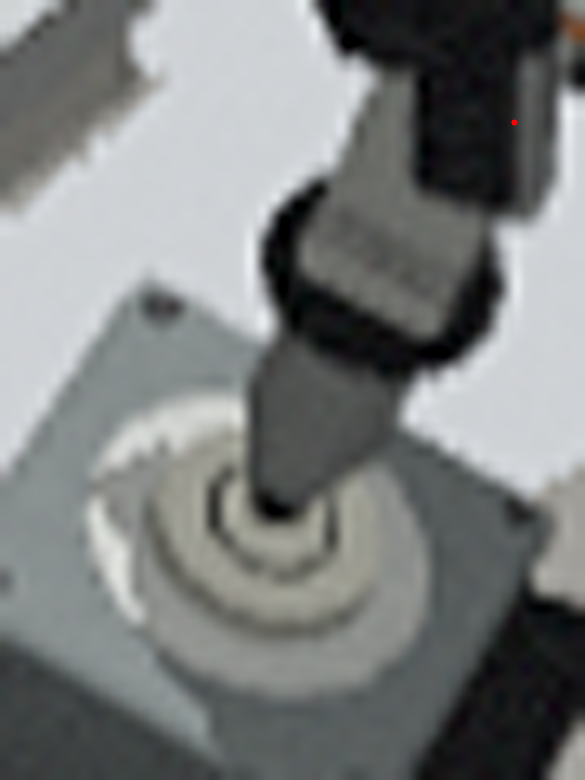

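Call:
arm_command([
  {"jaw": 2, "linear": [0.05, 0, 0.25], "spin": 0},
  {"jaw": 2, "linear": [0, 0, 0], "spin": 0},
])

```text
time: 22.62
eef_pos: [0.4892, -0.015, 0.157]
tcp_rot: [180.0, -0.0, 22.8]
force: [-0.2, -0.5, 0.1]
finger_gap: 0.0254
```

```bash
python3 v.py scene 290 210 45 60 13 pics/q5.png
```

```text
[ 0.4892 -0.015   0.1571] [ 1.7999e+02 -1.0000e-02  2.2760e+01] [-0.1  0.1 -0.2] 0.0253 22.675
```

View pics/q5.png

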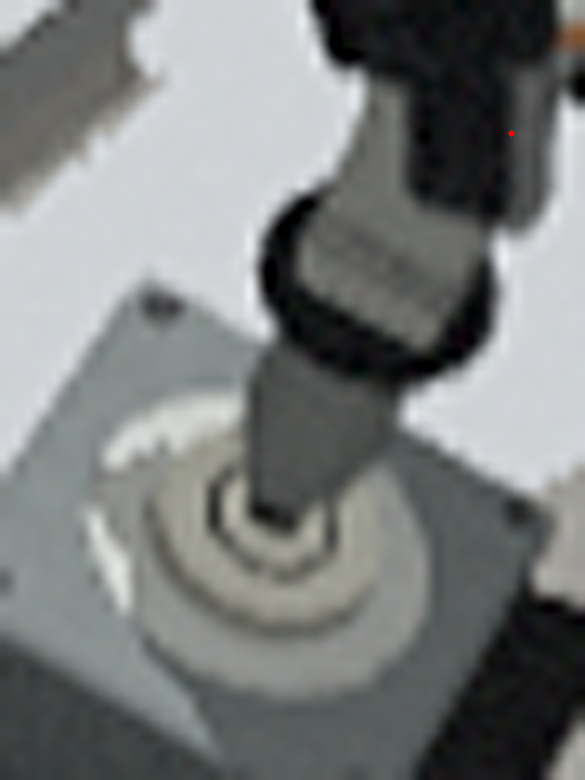

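Call:
arm_command([
  {"jaw": 2, "linear": [0.03, 0, 0.15], "spin": 0},
  {"jaw": 2, "linear": [0, 0, 0], "spin": 0},
])

```text
time: 22.92
eef_pos: [0.4895, -0.0148, 0.1555]
tcp_rot: [180.0, -0.0, 22.8]
force: [0.3, 0.2, 1.7]
finger_gap: 0.0251
```

Call:
arm_command([
  {"jaw": 2, "linear": [0.03, 0, 0.15], "spin": 0},
  {"jaw": 2, "linear": [0, 0, 0], "spin": 0},
])

```text
time: 23.18
eef_pos: [0.4898, -0.0147, 0.154]
tcp_rot: [180.0, -0.0, 22.8]
force: [-0.1, 0.2, 1.0]
finger_gap: 0.0252
```

```bash
cat > f.py <<'E'
from h import *
F=[];Tq=[]
for i in range(8):
    robot.grab_frame('scene');s=robot.sense();F.append(s['force']);Tq.append(s['ft_torque'])
print(np.mean(F,0).round(2),np.std(F,0).round(2),np.mean(Tq,0).round(3),np.array(s['eef_pos']).round(4),s['time'])
E
python3 f.py
```

```text
[0.61 0.09 1.34] [0.41 0.56 0.42] [ 0.027 -0.194 -0.005] [ 0.4897 -0.0147  0.154 ] 23.575
```

```bash
python3 v.py scene 290 210 45 60 13 pics/q6.png
```

```text
[ 0.4897 -0.0147  0.154 ] [180.    -0.    22.77] [ 0.5 -0.   1.6] 0.0255 23.625
```

View pics/q6.png

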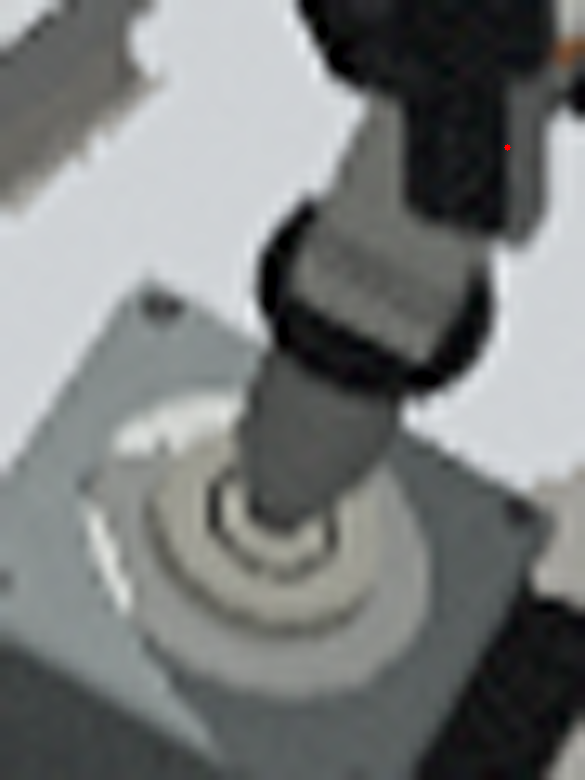

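Call:
arm_command([
  {"jaw": 2, "linear": [-0.2, 0, -0.6], "spin": 0},
  {"jaw": 2, "linear": [-0.1, -0.15, 0], "spin": 0},
  {"jaw": 2, "linear": [0, 0, 0], "spin": 0},
  {"jaw": 2, "linear": [0, 0, 0], "spin": 0},
])

```text
time: 24.12
eef_pos: [0.4863, -0.0145, 0.1598]
tcp_rot: [-180.0, 0.0, 22.8]
force: [-0.0, -0.4, -1.1]
finger_gap: 0.0252
```

```bash
python3 f.py; python3 v.py scene 290 210 45 60 13 pics/q7.png
```

```text
[-0.35  0.28 -1.29] [0.47 0.53 0.34] [-0.006  0.024  0.014] [ 0.4864 -0.0145  0.1599] 24.525
[ 0.4864 -0.0145  0.1599] [-180.      0.     22.77] [ 0.   0.9 -1. ] 0.0255 24.575
```

View pics/q7.png

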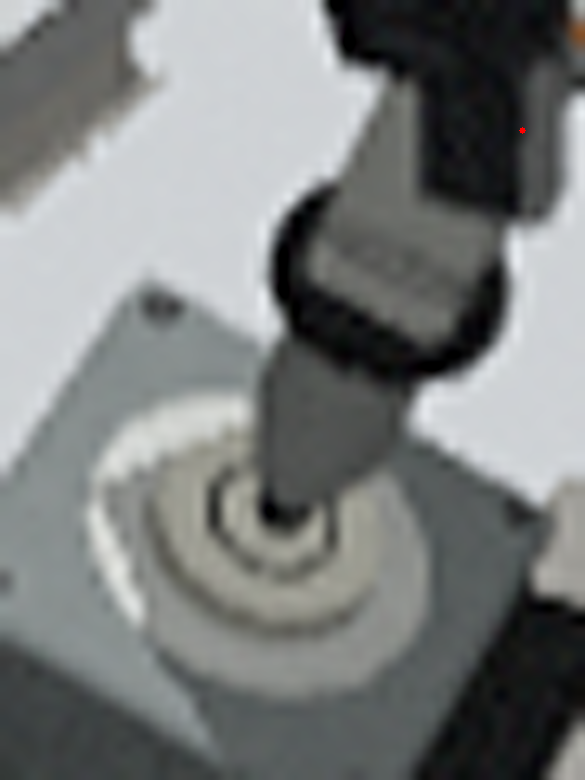

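Call:
arm_command([
  {"jaw": 2, "linear": [0.1, 0, 0.27], "spin": 0},
  {"jaw": 2, "linear": [0.1, 0, 0.27], "spin": 0},
  {"jaw": 2, "linear": [0.1, 0, 0.26], "spin": 0},
  {"jaw": 2, "linear": [0, 0, 0], "spin": 0},
  {"jaw": 2, "linear": [0, 0, 0], "spin": 0},
])

```text
time: 25.2
eef_pos: [0.4891, -0.0134, 0.152]
tcp_rot: [180.0, 0.0, 22.8]
force: [-2.0, -0.5, 1.1]
finger_gap: 0.0258
```

```bash
python3 f.py; python3 v.py scene 290 210 45 60 13 pics/q8.png
```

```text
[-1.41 -0.81  1.5 ] [0.56 0.64 0.37] [-0.204  0.276 -0.008] [ 0.4891 -0.0134  0.152 ] 25.6
[ 0.4891 -0.0134  0.152 ] [180.    -0.    22.76] [-0.4 -0.8  2.7] 0.0254 25.65
```

View pics/q8.png

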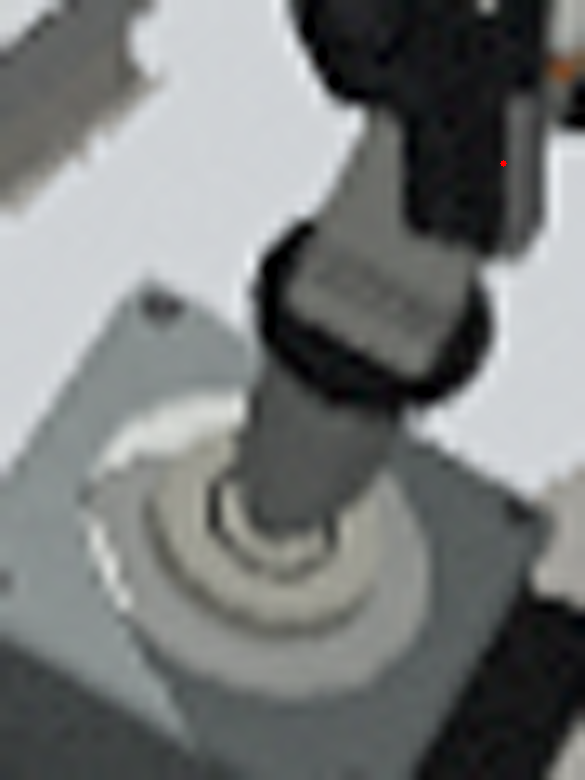

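View pics/q8_full.png

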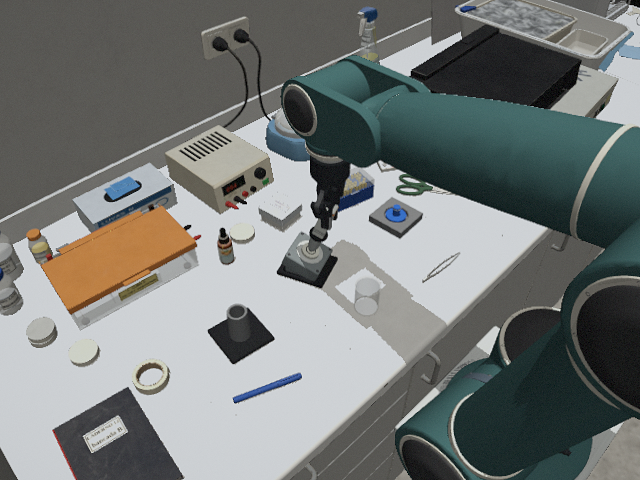

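```bash
python3 - <<'E'
from h import *
im=cv2.imread('pics/q8_full.png');cv2.imwrite('pics/q8z.png',cv2.resize(im[200:256,300:350],None,fx=14,fy=14,interpolation=cv2.INTER_CUBIC)[:, :700])
E
```

```text
(no output)
```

View pics/q8z.png

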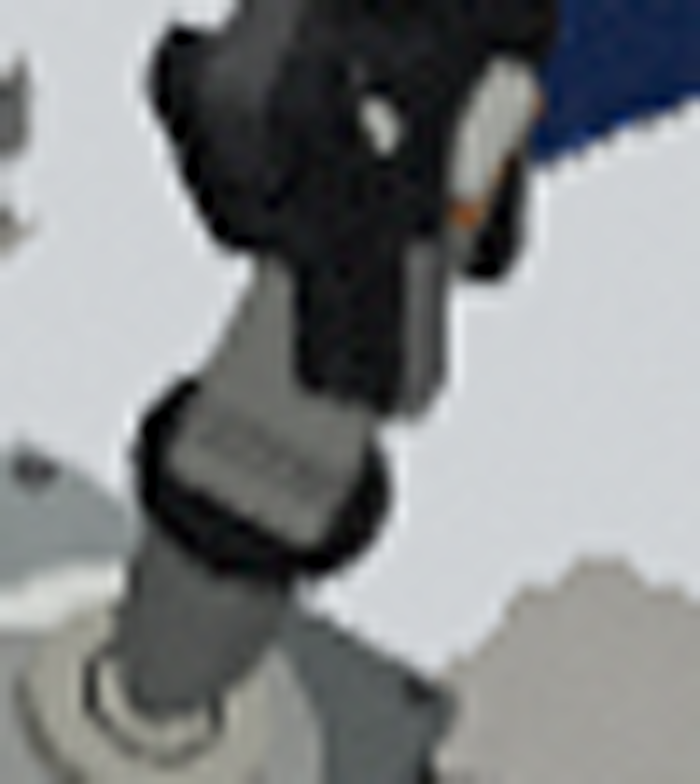

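Call:
arm_command([
  {"jaw": 2, "linear": [-0.35, 0, -1.0], "spin": 0},
  {"jaw": 2, "linear": [-0.7, 0, -2], "spin": 0},
  {"jaw": 2, "linear": [0, 0, -2.6], "spin": 0},
  {"jaw": 2, "linear": [1.5, -2.4, 0], "spin": 0},
  {"jaw": 2, "linear": [2.7, -4.7, 0], "spin": 0},
])

```text
time: 26.28
eef_pos: [0.4909, 0.0643, 0.209]
tcp_rot: [180.0, -0.1, 22.6]
force: [0.5, -0.3, -1.0]
finger_gap: 0.0254
```

```bash
python3 - <<'E'
from h import *
s=robot.sense();p=np.array(s['eef_pos']);print(p,s['tcp_rot'][2],s['force'])
t=np.radians(22.8);D=np.array([.5087,.2373])-p[:2];print(D@[np.cos(t),np.sin(t)],D@[np.sin(t),-np.cos(t)])
E
```

```text
[0.49085866 0.06426265 0.20897446] 22.609588742483 [ 0.5154088  -0.325179   -0.97941214]
0.08350194075993081 -0.15260296101806123
```

Call:
arm_command([
  {"jaw": 2, "linear": [2.5, -4.4, 0], "spin": 0},
  {"jaw": 2, "linear": [2.5, -4.4, 0], "spin": 0},
  {"jaw": 2, "linear": [2.2, -4.0, 0], "spin": 0},
  {"jaw": 2, "linear": [1.1, -2.2, 0], "spin": 0},
  {"jaw": 2, "linear": [0, 0, 2], "spin": 0},
])

```text
time: 26.9
eef_pos: [0.5095, 0.2363, 0.1889]
tcp_rot: [-180.0, -0.1, 22.9]
force: [1.2, -0.6, -2.6]
finger_gap: 0.0251
```

```bash
python3 - <<'E'
from h import *
s=robot.sense();p=np.array(s['eef_pos']);print(p,s['tcp_rot'][2],s['force'])
t=np.radians(22.8);D=np.array([.5087,.2373])-p[:2];print(D@[np.cos(t),np.sin(t)],D@[np.sin(t),-np.cos(t)])
E
```

```text
[0.5095015  0.23628992 0.18893154] 22.886846917084632 [ 1.20936418 -0.57507003 -2.56598235]
-0.0003474478875300957 -0.0012417456216962794
```

Call:
arm_command([
  {"jaw": 2, "linear": [0, -0.1, 2.5], "spin": 0},
  {"jaw": 2, "linear": [0, 0, 2.0], "spin": 0},
  {"jaw": 2, "linear": [0, 0, 0], "spin": 0},
  {"jaw": 2, "linear": [-1.0, 0, 0], "spin": 0},
  {"jaw": 2, "linear": [-0.4, 0, 0], "spin": 0},
])

```text
time: 27.52
eef_pos: [0.4957, 0.23, 0.144]
tcp_rot: [180.0, -0.1, 22.8]
force: [-0.7, 0.3, -1.2]
finger_gap: 0.0254
```

Call:
arm_command([
  {"jaw": 2, "linear": [-0.2, 0, 0], "spin": 0},
  {"jaw": 2, "linear": [0, 0, 0], "spin": 0},
])

```text
time: 27.78
eef_pos: [0.4942, 0.2295, 0.1435]
tcp_rot: [180.0, -0.1, 22.8]
force: [1.0, 0.2, -0.5]
finger_gap: 0.0254
```

Call:
arm_command([
  {"jaw": 2, "linear": [-0.2, 0, 0], "spin": 0},
  {"jaw": 2, "linear": [0, 0, 0], "spin": 0},
])

```text
time: 28.02
eef_pos: [0.4928, 0.2289, 0.1434]
tcp_rot: [-180.0, -0.1, 22.8]
force: [4.7, 1.7, -0.5]
finger_gap: 0.0251
```

Call:
arm_command([
  {"jaw": 2, "linear": [-0.2, 0, 0], "spin": 0},
  {"jaw": 2, "linear": [0, 0, 0], "spin": 0},
])

```text
time: 28.28
eef_pos: [0.491, 0.2282, 0.1434]
tcp_rot: [-180.0, -0.1, 22.8]
force: [5.4, 2.6, -1.2]
finger_gap: 0.0251
```

Call:
arm_command([
  {"jaw": 2, "linear": [1.0, 0, 0], "spin": 0},
  {"jaw": 2, "linear": [1.0, 0, -2], "spin": 0},
  {"jaw": 2, "linear": [0, 0, -4.5], "spin": 0},
  {"jaw": 2, "linear": [-1.0, 2, 0], "spin": 0},
  {"jaw": 2, "linear": [-2.0, 4, 0], "spin": 0},
])

```text
time: 28.9
eef_pos: [0.5043, 0.1684, 0.2072]
tcp_rot: [-180.0, 0.1, 22.9]
force: [1.1, -0.7, -2.2]
finger_gap: 0.0255
```

Call:
arm_command([
  {"jaw": 2, "linear": [-2.7, 4.5, 0], "spin": 0},
  {"jaw": 2, "linear": [-2.7, 4.5, 0], "spin": 0},
  {"jaw": 2, "linear": [-2.7, 4.2, 0], "spin": 0},
  {"jaw": 2, "linear": [-1.9, 2.9, 1.0], "spin": 0},
  {"jaw": 2, "linear": [0, 0, 0], "spin": 0},
])

```text
time: 29.52
eef_pos: [0.4736, -0.0206, 0.1964]
tcp_rot: [-180.0, 0.1, 22.6]
force: [0.1, 0.8, -1.8]
finger_gap: 0.0254
```

```bash
python3 v.py scene 300 178 50 66 12 pics/q9.png; python3 - <<'E'
from h import *
s=robot.sense();p=np.array(s['eef_pos'])
t=np.radians(22.8);D=np.array([.4741,-.0188])-p[:2];print(D@[np.cos(t),np.sin(t)],D@[np.sin(t),-np.cos(t)])
E
```

```text
[ 0.474  -0.0194  0.197 ] [-1.7996e+02  7.0000e-02  2.2640e+01] [ 0.5  0.2 -1.2] 0.0255 29.575
0.0003209727509265403 -0.0005674241352230959
```

View pics/q9.png

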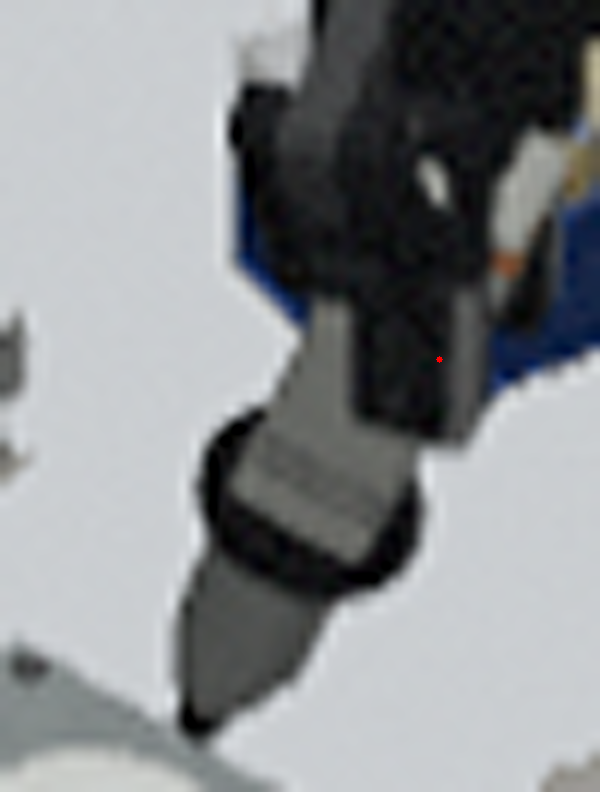

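Call:
arm_command([
  {"jaw": 2, "linear": [0.4, -0.05, 1.5], "spin": 0},
  {"jaw": 2, "linear": [0.5, 0, 1.5], "spin": 0},
  {"jaw": 2, "linear": [0.2, 0, 0.6], "spin": 0},
  {"jaw": 2, "linear": [0, 0, 0], "spin": 0},
  {"jaw": 2, "linear": [0, 0, 0], "spin": 0},
])

```text
time: 30.2
eef_pos: [0.4845, -0.0136, 0.1623]
tcp_rot: [180.0, -0.0, 22.8]
force: [0.0, 0.0, -1.0]
finger_gap: 0.0248
```

```bash
python3 f.py; python3 v.py scene 290 210 45 60 13 pics/q10.png
```

```text
[-0.03  0.26 -1.04] [0.39 0.61 0.54] [-0.013  0.008  0.004] [ 0.4844 -0.0138  0.1621] 30.6
[ 0.4844 -0.0138  0.162 ] [ 1.800e+02 -1.000e-02  2.276e+01] [ 1.5 -0.7 -1.1] 0.0255 30.65
```

View pics/q10.png

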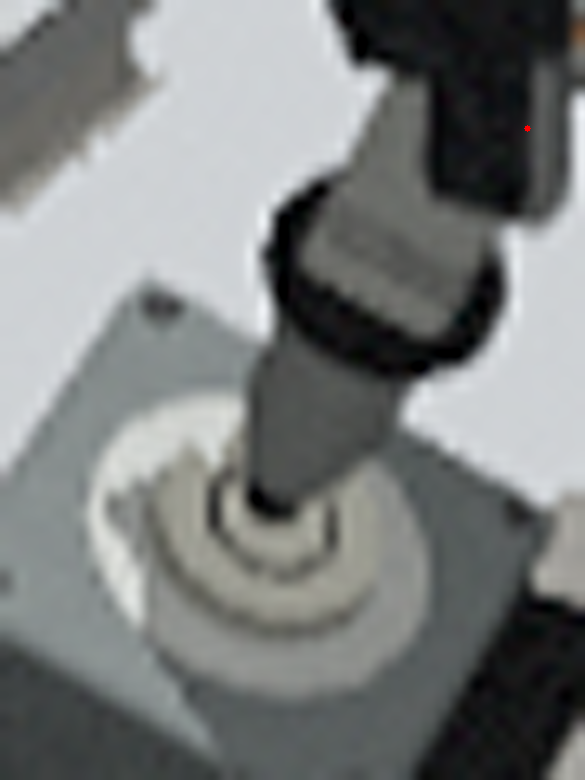

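Call:
arm_command([
  {"jaw": 2, "linear": [0.15, 0, 0.5], "spin": 0},
  {"jaw": 2, "linear": [0, 0, 0], "spin": 0},
  {"jaw": 2, "linear": [0, 0, 0], "spin": 0},
])

```text
time: 31.02
eef_pos: [0.4858, -0.0131, 0.1569]
tcp_rot: [-180.0, 0.0, 22.8]
force: [0.8, 0.5, -0.7]
finger_gap: 0.0254
```

```bash
python3 f.py; python3 v.py scene 290 210 45 60 13 pics/q11.png
```

```text
[-0.01  0.04 -1.24] [0.56 0.48 0.15] [-0.01   0.028 -0.015] [ 0.4858 -0.0131  0.157 ] 31.425
[ 0.4858 -0.0132  0.1569] [-180.      0.     22.76] [-0.6 -0.5 -1.2] 0.0255 31.475
```

View pics/q11.png

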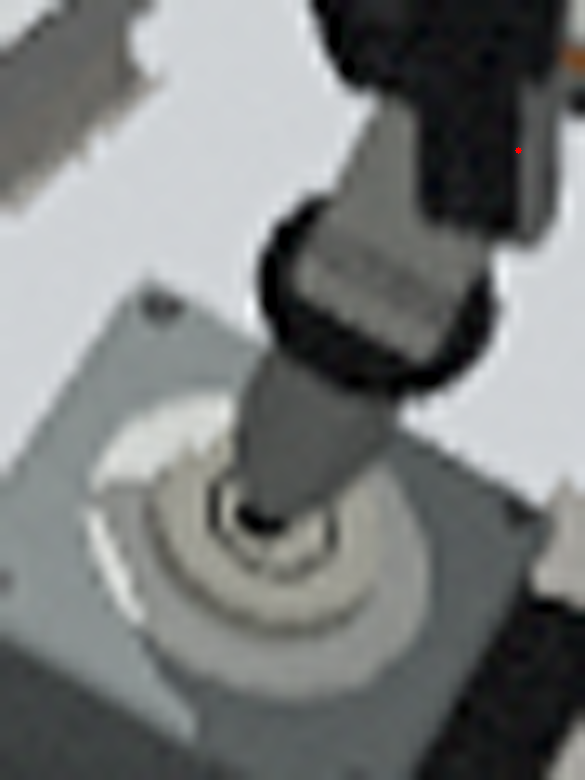

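Call:
arm_command([
  {"jaw": 2, "linear": [-0.15, 0.15, 0], "spin": 0},
  {"jaw": 2, "linear": [0.08, 0, 0.22], "spin": 0},
  {"jaw": 2, "linear": [0.08, 0, 0.22], "spin": 0},
  {"jaw": 2, "linear": [0, 0, 0], "spin": 0},
  {"jaw": 2, "linear": [0, 0, 0], "spin": 0},
])

```text
time: 32.1
eef_pos: [0.4865, -0.0145, 0.1527]
tcp_rot: [180.0, 0.0, 22.8]
force: [-0.9, -1.5, 1.3]
finger_gap: 0.0252
```

```bash
python3 f.py; python3 v.py scene 290 210 45 60 13 pics/q12.png
```

```text
[-0.74 -1.49  0.87] [0.49 0.53 0.56] [-0.355  0.109 -0.055] [ 0.4865 -0.0145  0.1526] 32.5
[ 0.4865 -0.0145  0.1525] [-180.     -0.     22.76] [-1.7 -2.4  0.7] 0.0252 32.55
```

View pics/q12.png

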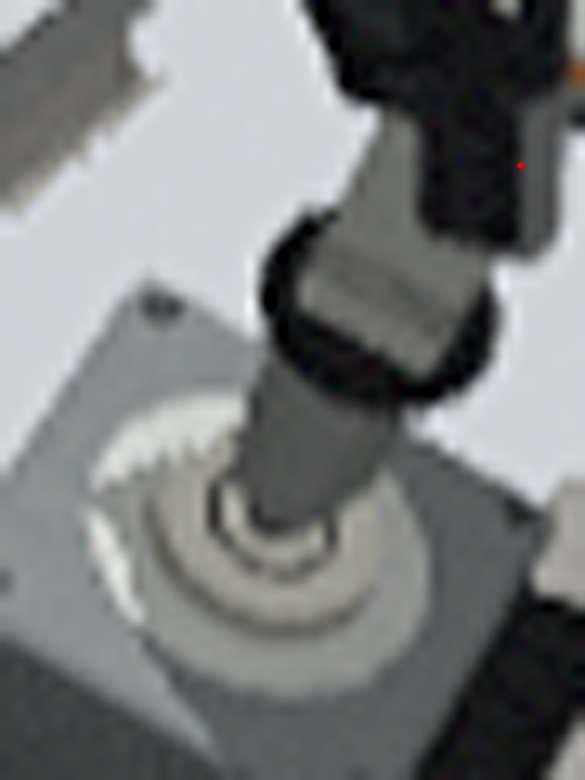

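Call:
arm_command([
  {"jaw": 2, "linear": [-0.18, 0, -0.5], "spin": 0},
  {"jaw": 2, "linear": [0, 0, 0], "spin": 0},
  {"jaw": 2, "linear": [0, 0, 0], "spin": 0},
])

```text
time: 32.92
eef_pos: [0.4847, -0.0151, 0.1575]
tcp_rot: [-180.0, 0.0, 22.8]
force: [-0.2, -0.7, -1.9]
finger_gap: 0.0253
```

Call:
arm_command([
  {"jaw": 2, "linear": [0.08, 0, 0.22], "spin": 0},
  {"jaw": 2, "linear": [0.08, 0, 0.22], "spin": 0},
  {"jaw": 2, "linear": [0.08, 0, 0.21], "spin": 0},
  {"jaw": 2, "linear": [0, 0, 0], "spin": 0},
  {"jaw": 2, "linear": [0, 0, 0], "spin": 0},
])

```text
time: 33.55
eef_pos: [0.487, -0.0143, 0.1511]
tcp_rot: [180.0, 0.0, 22.8]
force: [-3.0, -0.8, 0.9]
finger_gap: 0.0251
```

```bash
python3 f.py; python3 v.py scene 290 200 45 60 13 pics/q13.png
```

```text
[-1.64 -0.36  1.61] [0.3  0.72 0.33] [-0.038  0.289  0.009] [ 0.487  -0.0143  0.1511] 33.95
[ 0.487  -0.0143  0.1511] [180.    -0.    22.76] [-1.6 -0.1  2.1] 0.0252 34.0
```

View pics/q13.png

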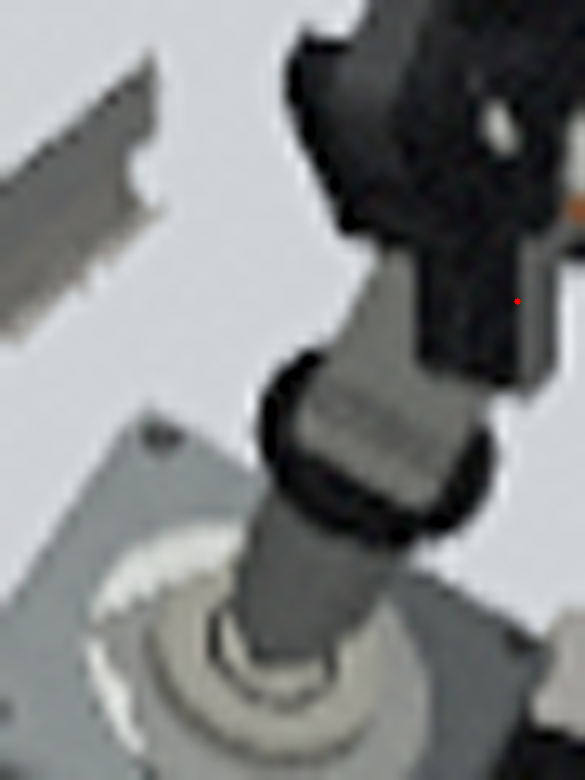

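```bash
python3 -c "
from bench import robot
print(robot.hand_in()); s=robot.sense(); print(s['time'],s['force'],s['eef_pos'])"
```

```text
the job is handed in; nothing more can be done
None
the job is handed in; nothing more can be done
```

I put the dust cap knob up in the holder recess. The probe was handed in at 34 s, pressed onto the tile inside the ring. The one thing I couldn't pin down exactly is how square it sits to the sloped face.

- **Cap:** both cameras show it lying flat in the round recess with the knob up.
- **Tilting the probe:** the tool could not tilt, so I turned the probe in the grip by pushing its nose against the stand's sleeve. I did this three times, the last one after a first press on the tile had measured a little short of 20°.
- **Foot position:** in the last pictures the foot is inside the black ring, about 1–2 mm from its centre.
- **Press force:** about 3.2 N square to the face, which puts the foot about 5.1–5.5 mm in, roughly half way. Sideways force was about 0.6 N.
- **Squareness:** the two checks disagree. The scene camera gives a tilt of about 18.7°, and the contacts with the sleeve suggest about 21°. The face slopes 20°, so the error is likely 1–2°.
- **Camera disagreement:** the two cameras differed by up to 1 cm in some positions. I therefore set the final positions from what could be seen side by side in one picture.
- **Other objects:** the beaker, dropper bottle and petri dish were not touched.

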